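# Stir the small pie weights through a sifting pot

### The arm

A 7-joint arm with a two-finger parallel gripper is mounted at the origin on the work surface. World frame = base frame: x ahead of the robot, y to its left, z up, the work surface at z = 0. Lengths are in m, angles in rad, forces in N, time in s.
With the tool pointing down it reaches from about 0.35 to 0.775 m from the base axis. Payload 3.1 kg.
Tool frame: the origin (TCP) lies between the finger pads; the fingertips stand 22 mm ahead of it and the grasp point (between the pads) lies 3 mm ahead of it; z points along the fingers, y is the direction in which the jaws open and shut (so a half turn about z gives the same grasp; the last joint's range is limited). The gripper opens to 85 mm and grips with 20 to 120 N. Pads are 22 mm wide; open, the fingers measure 114 mm over their backs; the gripper's body (76 mm by 85 mm) begins 54 mm behind the grasp point. The pads swing forward as they close: fully open they stand 13 mm farther back than shut.
Start: joints at [-1.166, 0.311, 0.014, 1.512, -0.004, 1.319, -0.027], TCP at [0.238, 0.496, 0.253] pointing down, gripper open.
Joint ranges: [-2.7, 2.7], [-0.3, 1.91], [-1.27, 1.3], [0.12, 2.57], [-1.44, 4.58], [0.2, 2.03], [-3.05, 3.05]. Speed limits (rad/s): [2.79, 2.79, 3.14, 3.14, 3.14, 3.14, 3.14].

### API

Orientations are given as a unit quaternion [w, x, y, z].
In Python, from rig import r gives the robot as it stands. The module is installed in compiled form; this text tells all that it offers.
- The arm moves only by the tool play_rows, never from a script. Its argument "commands" is a list of rows, each a list of 6 numbers: the shift along the world's x, y, z in units of 30 mm (1.0 is 30 mm), then the turn, a rotation vector about the world's x, y, z in units of 0.15 rad (1.0 is 0.15 rad). In form: [[tx, ty, tz, rx, ry, rz], ...]. A call has 1 to 10 rows; each row shifts and turns the commanded pose from where the row before left it; what a row does not reach is not made up. A row lasts 1/10 s, in which the tool goes at most 50 mm and 8.59 degrees, less where a joint would pass 70% of its speed; a pose out of reach is approached as far as the arm can. A call with a number of a shift or a turn outside -1 to 1 is refused whole. A call with a gripper value outside its range is refused whole. "fingers" is the gripper command: -1 is fully open, 1 is shut, values between are in proportion, set as the call begins (left out, the last holds). The fingers move at their own pace and stop on an object; "force" is the grip in N (left out, the last holds). Time passes only in rows, so rows that do not move let the fingers close. It gives the time, the measured TCP pose, the force and the opening at its end, in the units of the state.
- r.observe(): the state, without advancing time (a new reading comes with each control period).
- r.snapshot(name): name is "scene" or "top"; returns the picture (480x640x3 uint8, red, green, blue); there is no depth.
- r.camera_params(name): a dict with "intrinsics" (3x3 intrinsics, pixels), "T" (4x4, takes a point from camera to world coordinates). Camera axes: x right, y down, z forward; pixel columns grow to the right and rows downward; lengths in m; the calibration is good to about 2 mm. A picture is of the moment at which its call begins. camera_params takes no time and is no camera call.
- r.close_job(): hands the job in, once; it reports no verdict.
The state is a dict: "time_s": time; "joint_positions": joint angles; "joint_velocities": joint speeds; "effort": joint torques, N m; "eef_pos": TCP position; "orientation": TCP orientation; "contact_force": force on the tool from outside, world axes, zero at the start; "moment": the same for the moment, N m; "gripper_width": finger opening in m.
Only numpy, scipy, OpenCV 4.12 (cv2) and the standard library are available. Lean on these libraries where they do the work, as an engineer would, in place of code of your own. Each camera call takes 0.05 s, during which the arm holds its last target. There are 200 camera calls.

### The job

Take the wooden muddler from its slanted rest and stir the ceramic beads in the sifting pot with it until all six small ones have dropped through the slots and only the two big ones are left on the slotted floor. Use only the muddler on the beads, work gently so that the pot is neither pressed hard nor shoved along the counter, and leave the things standing around alone. Then lay the muddler back home in its rest as you found it.

Things in the scene. Friction and masses are not known exactly. Their poses are not given: they have to be found in the camera images.
- pot: Round open steel sifting pot, loose on the counter, about 2.6 kg: outer radius 88, inner radius 83, height 105, plain upright wall. Origin: centre of its underside, z up. Half-way up it has a slotted floor, 4 thick, its top 60 above the underside; below that is a closed catch space 52 high. Shoved sideways harder than some 12 N, the pot slides.
- pot_floor (a point): Centre of the top of the pot's slotted floor, 60 above the pot's underside, 45 below the rim; the pot's axes. Four slots, 28 wide, run radially from 24 off this centre to the wall along the pot's own +x, +y, -x and -y. The rest of the floor (the middle and four corner sectors) is solid.
- muddler_center (a point): Wooden bar muddler, 200 long, about 0.13 kg, leaning in its slanted rest at the start. This point is on its axis half-way (100) up; z runs along it from foot to handle end. Round foot 38 in diameter for the first 22, tapering to the handle by 34; the handle is a 22 x 22 square bar from there to the end at 200, its flat sides square to this frame's x and y axes.
- muddler_foot (a point): Centre of the flat end face of the muddler's foot (100 below muddler_center along the muddler), same axes.
- rest: Fixed slanted rest: steel base plate 170 x 100 x 10 with a black leaning cradle. Origin: centre of the underside, z up. The muddler lies in it leaning 35 degrees (0.611 rad) from upright, handle end towards the rest's own -x (roughly towards the robot), foot against an end stop; the foot's end face is then at (60, 0, 30) in this frame. The cradle is open on its upper side (+x and up).
- rest_seat (a point): Where muddler_center is when the muddler lies home in the rest: (3, 0, 112) in the rest's frame. The rest's cheeks leave 6 free on each side of the foot (first 29 of its length) and of the handle (109 to 131 from the foot, 16 high over the handle's underside); the upper 69 of the handle stands clear.
- small0_center (a point): Centre of a small white ceramic bead: short cylinder 20 in diameter, 16 high, 12 g, standing on the slotted floor at the start (so 68 above the pot's underside). It passes through the slots in any attitude.
- small1_center (a point): Centre of a small white ceramic bead: short cylinder 20 in diameter, 16 high, 12 g, standing on the slotted floor at the start (so 68 above the pot's underside). It passes through the slots in any attitude.
- small2_center (a point): Centre of a small white ceramic bead: short cylinder 20 in diameter, 16 high, 12 g, standing on the slotted floor at the start (so 68 above the pot's underside). It passes through the slots in any attitude.
- small3_center (a point): Centre of a small white ceramic bead: short cylinder 20 in diameter, 16 high, 12 g, standing on the slotted floor at the start (so 68 above the pot's underside). It passes through the slots in any attitude.
- small4_center (a point): Centre of a small white ceramic bead: short cylinder 20 in diameter, 16 high, 12 g, standing on the slotted floor at the start (so 68 above the pot's underside). It passes through the slots in any attitude.
- small5_center (a point): Centre of a small white ceramic bead: short cylinder 20 in diameter, 16 high, 12 g, standing on the slotted floor at the start (so 68 above the pot's underside). It passes through the slots in any attitude.
- big0_center (a point): Centre of a big white ceramic bead: a ball 42 in diameter, 91 g, too big for the slots; at the start it sits in one of them, sunk 5 below the floor top. It can be pushed along and rolls out of a slot under 3 N.
- big1_center (a point): Centre of a big white ceramic bead: a ball 42 in diameter, 91 g, too big for the slots; at the start it sits in one of them, sunk 5 below the floor top. It can be pushed along and rolls out of a slot under 3 N.
- shaker: Bystander: closed steel cocktail shaker, 86 in diameter, 203 high, origin at the centre of its underside.
- jigger: Bystander: steel jigger (double cone), 44 in diameter, 80 high, origin at the centre of its underside.
- cup: Bystander: steel cup, 84 in diameter, 90 high, origin at the centre of its underside.
- muddler: The muddler as a whole; its origin is at muddler_foot.

How it is judged:
On the way, in this order (a step that is already met when the one before it is completed fails the run):
1. the muddler's foot is down among the beads in the pot (z of muddler_foot in the frame of pot between 0.045 and 0.075 m and horizontal distance between muddler_foot and pot below 0.085 m), for 0.1 s.
2. all six small beads are below the slotted floor, the two big ones above it (z of each of small0_center, small1_center, small2_center, small3_center, small4_center, small5_center in the frame of pot below 0.052 m and horizontal distance between each of small0_center, small1_center, small2_center, small3_center, small4_center, small5_center, big0_center, big1_center and pot below 0.088 m and z of big0_center in the frame of pot between 0.064 and 0.11 m and z of big1_center in the frame of pot between 0.064 and 0.11 m), for 0.2 s.
At the end, for the whole second after the job is handed in: All six small beads lie in the pot below its slotted floor (centres under 52 mm above the underside), the two big ones on the floor, the pot upright, and the released muddler lies still in its rest: centre within 22 mm of rest_seat, leaning 0.45 to 0.77 rad (all of step 2 and distance between muddler_center and rest_seat below 0.022 m and angle between muddler_center's own z axis and vertical between 0.45 and 0.77 rad and linear speed of each of muddler, pot below 0.02 m/s and angle between pot's own z axis and vertical below 0.05 rad); the robot touches nothing.
It fails at once if the gripper touches a bead (only the muddler may) (contact force between the fingers and small0 above 0.5 N or contact force between the fingers and small1 above 0.5 N or contact force between the fingers and small2 above 0.5 N or contact force between the fingers and small3 above 0.5 N or contact force between the fingers and small4 above 0.5 N or contact force between the fingers and small5 above 0.5 N or contact force between the fingers and big0 above 0.5 N or contact force between the fingers and big1 above 0.5 N).
It fails at once if the muddler presses on the pot with more than 45 N (contact force between muddler and pot above 45 N).
It fails at once if the pot is shoved more than 30 mm or tipped (distance of pot from where it was at the start of the episode above 0.03 m or angle between pot's own z axis and vertical above 0.2 rad).
It fails at once if a bystander is moved more than 30 mm or knocked over ((distance of shaker from where it was at the start of the episode above 0.03 m or angle between shaker's own z axis and vertical above 0.5 rad) or (distance of jigger from where it was at the start of the episode above 0.03 m or angle between jigger's own z axis and vertical above 0.5 rad) or (distance of cup from where it was at the start of the episode above 0.03 m or angle between cup's own z axis and vertical above 0.5 rad)).
It also fails if it takes over 72 s, if anything falls off the work surface, if the arm or the gripper's body presses on something with over 40 N, if the wrist force passes 120 N, or if a joint passes its speed limit or range.

## Working session

There is one attempt and no reset: what is moved stays moved. The work goes in short steps, Python scripts to look and compute and a tool call to move; the robot and the scene stay as the last step left them, time stands still between calls to the robot, and variables do not carry over. Pictures are saved under pics/ and viewed, about 8 in all and at most 12, crops included, and the job is handed in when it is done.

Besides the shell and the picture viewer there is one more tool, called after "Emit:" in YAML: its name, and indented under it one key for each argument. play_rows: Moves the arm, as the interface text tells. Its arguments: {"type":"object","properties":{"commands":{"type":"array","items":{"type":"array","items":{"type":"number","minimum":-1,"maximum":1}}},"fingers":{"type":"number"},"force":{"type":"number"}},"required":["commands"]}

```bash
mkdir -p pics; python3 - <<'E'
from rig import r
import cv2,json
for n in("scene","top"):
    im=r.snapshot(n); cv2.imwrite(f"pics/{n}0.png",im[:,:,::-1])
    p=r.camera_params(n); print(n,p["intrinsics"],p["T"])
print(r.observe())
E
```

```text
scene [[543.44602091   0.         332.10136234]
 [  0.         543.44602091 250.47349005]
 [  0.           0.           1.        ]] [[ 0.2096447   0.73758558 -0.64188521  1.29633242]
 [ 0.97777647 -0.15713292  0.13878912 -0.1213961 ]
 [ 0.00150756 -0.65671665 -0.7541359   0.92735301]
 [ 0.          0.          0.          1.        ]]
top [[499.07064707   0.         320.07868242]
 [  0.         499.07064707 240.55346517]
 [  0.           0.           1.        ]] [[-0.02272047 -0.99611189  0.08511692  0.54621631]
 [-0.99966641  0.02159028 -0.01417528  0.02253773]
 [ 0.01228247 -0.0854106  -0.99627013  1.0097848 ]
 [ 0.          0.          0.          1.        ]]
{'time_s': 0.1, 'joint_positions': array([-1.16567173,  0.3116389 ,  0.01399958,  1.51289012, -0.00439539,
        1.31918301, -0.02718382]), 'joint_velocities': array([ 0.00094802, -0.0017828 , -0.00013278, -0.00513323, -0.00018664,
        0.0005559 ,  0.00154585]), 'effort': array([ 7.50010022e-04, -3.80850863e+01,  1.46742272e-01, -2.31241465e+01,
        1.24707894e-02,  8.07931210e-03,  2.86800855e-05]), 'eef_pos': array([0.23738904, 0.49546867, 0.25233604]), 'orientation': array([-1.85045238e-04,  2.21515564e-01,  9.75156277e-01, -1.02783820e-03]), 'contact_force': array([0.74488461, 0.06160338, 0.32464658]), 'moment': array([ 0.02242502, -0.02956485,  0.01626817]), 'gripper_width': 0.08551383333343408}
```

View pics/scene0.png

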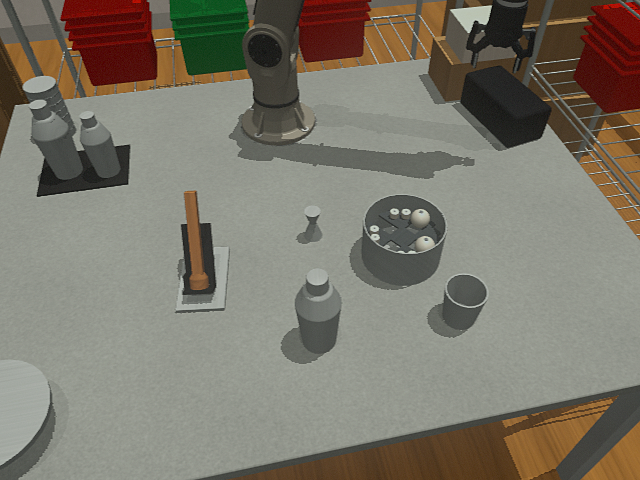

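View pics/top0.png

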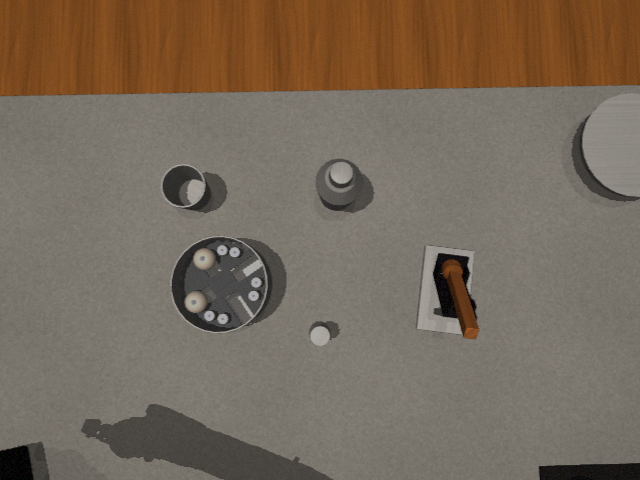

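The scene view has the pot at about (403,238), the muddler and rest at (200,250), the shaker at (318,312), the jigger at (313,222) and the cup at (463,300). The top view has the pot at (220,284), the muddler foot at (452,268) with its handle end at (471,330), and the rest plate at (446,290). I'll enlarge these next.

```bash
python3 - <<'E'
import cv2,numpy as np
t=cv2.imread("pics/top0.png");s=cv2.imread("pics/scene0.png")
def crop(im,x,y,w,h,k):
    c=cv2.resize(im[y:y+h,x:x+w],None,fx=k,fy=k,interpolation=cv2.INTER_CUBIC)
    c=np.clip(c*1.3,0,255).astype(np.uint8)
    for i in range(0,w,10):
        cv2.line(c,(i*k,0),(i*k,6),(0,255,255),1)
        if i%20==0: cv2.putText(c,str(x+i),(i*k,16),0,.35,(0,255,255),1)
    for i in range(0,h,10):
        cv2.line(c,(0,i*k),(6,i*k),(0,255,255),1)
        if i%20==0: cv2.putText(c,str(y+i),(8,i*k+4),0,.35,(0,255,255),1)
    return c
cv2.imwrite("pics/c1.png",crop(t,165,230,112,110,5))
a=crop(t,410,235,80,110,5);b=crop(s,170,185,64,130,5)[:,:]
H=600
o=np.zeros((650,720,3),np.uint8);o[:550,:400]=a;o[:650,400:720]=b
cv2.imwrite("pics/c2.png",cv2.resize(o,None,fx=.92,fy=.92,interpolation=cv2.INTER_AREA))
E
```

```text
(no output)
```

View pics/c1.png

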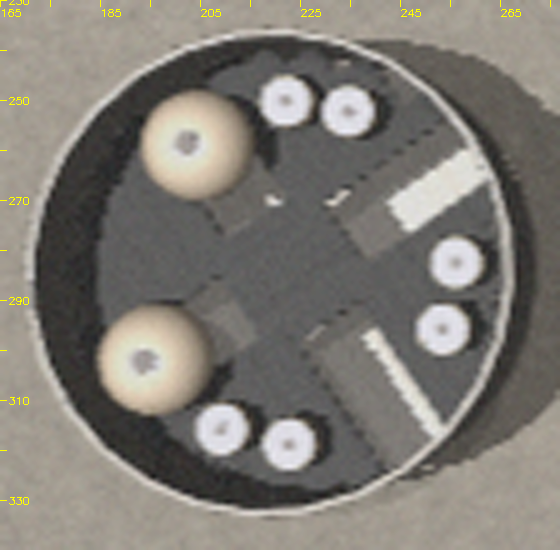

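View pics/c2.png

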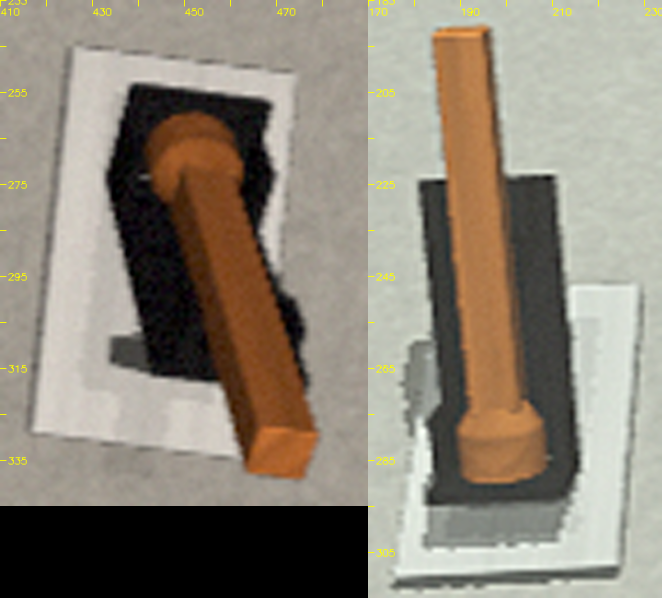

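The enlarged pot shows its rim centre at (219.7,284.7). The small beads are at (222.4,250), (234.8,252), (256.2,282.4), (253.6,295.6), (209.4,315.6) and (223,318.6). The big ones are at (204.4,258.8) and (196,302), and the slots run diagonally. The muddler's end face is centred at top (470.9,333) and scene (190.4,192). The plate corners in the top view are (425.2,244.8), (474.3,250.9) and (417,328.9).

```bash
cat > h.py <<'E'
import numpy as np
from rig import r
from scipy.optimize import least_squares
P={n:(np.array(r.camera_params(n)["intrinsics"]),np.array(r.camera_params(n)["T"])) for n in("scene","top")}
def ray(n,u,v):
    K,T=P[n]; d=T[:3,:3]@np.linalg.solve(K,[u,v,1.]); return T[:3,3],d/np.linalg.norm(d)
def onz(n,u,v,z):
    o,d=ray(n,u,v); return o+d*(z-o[2])/d[2]
def tri(a,b):
    o1,d1=ray("top",*a);o2,d2=ray("scene",*b)
    s=np.linalg.lstsq(np.c_[d1,-d2],o2-o1,rcond=None)[0]
    p,q=o1+s[0]*d1,o2+s[1]*d2
    return (p+q)/2,np.linalg.norm(p-q)
def proj(n,X):
    K,T=P[n]; X=np.atleast_2d(X); c=(X-T[:3,3])@T[:3,:3]; q=c@K.T; return q[:,:2]/q[:,2:]
E
python3 - <<'E'
from h import *
np.set_printoptions(precision=4,suppress=True)
pot=onz("top",219.7,284.7,.105);print("pot",pot)
for n,p in dict(rimL=(171.6,284.7),rimR=(267.8,284.7)).items(): print(n,onz("top",*p,.105))
print("pot floor slots: ")
# slot +edges right-up: mid of slot at far end & near end, floor z .06
for p in [(240,274.5),(259,262),(234,301),(245,318)]: q=onz("top",*p,.06); d=q-pot; print(p,q[:2],np.hypot(*d[:2]),np.degrees(np.arctan2(d[1],d[0])))
for nm,p in dict(s0=(222.4,250),s1=(234.8,252),s2=(256.2,282.4),s3=(253.6,295.6),s4=(209.4,315.6),s5=(223,318.6),b0=(204.4,258.8),b1=(196,302)).items():
    d=onz("top",*p,.076)-pot; print(nm,d[:2],np.hypot(*d[:2]),np.degrees(np.arctan2(d[1],d[0])))
print("end",tri((470.9,333.0),(190.4,192.0)))
c=[onz("top",*p,.01) for p in [(425.2,244.8),(474.3,250.9),(417,328.9)]];print(c)
m=(c[1]+c[2])/2;print("rest",m, np.linalg.norm(c[0]-c[2]),np.linalg.norm(c[0]-c[1]), np.degrees(np.arctan2(*(c[0]-c[2])[1::-1])),np.degrees(np.arctan2(*(c[0]-c[1])[1::-1])))
for n,p,z in [("shaker",(341,172),.203),("jig",(319.5,336),.08),("cup",(184,186),.09)]: print(n,onz("top",*p,z))
E
```

```text
pot [0.5476 0.1923 0.105 ]
rimL [0.5496 0.2786 0.105 ]
rimR [0.5457 0.1058 0.105 ]
pot floor slots: 
(240, 274.5) [0.5661 0.1623] 0.035257891141525534 -58.432388448086094
(259, 262) [0.589 0.126] 0.07812533067439244 -58.04228932451365
(234, 301) [0.5165 0.174 ] 0.03614929796638799 -149.598285280893
(245, 318) [0.4842 0.1536] 0.07430376821392766 -148.62067928826903
s0 [0.0646 0.    ] 0.06459347490296569 0.0378015429836276
s1 [ 0.0603 -0.0231] 0.06459720995387479 -20.923056129395928
s2 [ 0.0028 -0.0624] 0.062418300126344944 -87.45776169258497
s3 [-0.0216 -0.0572] 0.061170686562250776 -110.63178653381419
s4 [-0.0564  0.0248] 0.06163639319022914 156.3198952754289
s5 [-0.0625 -0.0003] 0.06253393308768057 -179.72942873037354
b0 [0.0489 0.0337] 0.059335116117727266 34.56061377828777
b1 [-0.0309  0.0494] 0.05827631165111234 122.01094755864898
end (array([ 0.4602, -0.2296,  0.191 ]), np.float64(0.0027339303304700115))
[array([ 0.6185, -0.2032,  0.01  ]), array([ 0.604 , -0.3019,  0.01  ]), array([ 0.4515, -0.1801,  0.01  ])]
rest [ 0.5277 -0.241   0.01  ] 0.1685956338097655 0.09972663662083402 -7.890750836644075 81.65199123978333
shaker [ 0.7274 -0.0259  0.203 ]
jig [0.4495 0.0144 0.08  ]
cup [0.7322 0.2603 0.09  ]
```

```bash
python3 - <<'E'
from h import *
np.set_printoptions(precision=4,suppress=True)
import cv2
def model(x,y,yaw):
    c,s=np.cos(yaw),np.sin(yaw);R=np.array([[c,-s,0],[s,c,0],[0,0,1]]);o=np.array([x,y,0])
    a=np.radians(35);zx=np.array([-np.sin(a),0,np.cos(a)]);xx=np.array([np.cos(a),0,np.sin(a)]);yy=np.array([0,1,0])
    f=np.array([.06,0,.03])
    sq=[(1,1),(1,-1),(-1,-1),(-1,1)]
    end=np.array([f+zx*.2+.011*(i*xx+j*yy) for i,j in sq])
    th=np.linspace(0,6.3,40)
    foot=np.array([f+zx*h+.019*(np.cos(t)*xx+np.sin(t)*yy) for h in(0,.022) for t in th])
    pl=np.array([[i*.085,j*.05,.01] for i,j in sq])
    hd=np.array([f+zx*h+.011*(i*xx+j*yy) for i,j in sq for h in(.034,.2)])
    return [A@R.T+o for A in(end,foot,pl,hd)]
M=model(.5277,-.241,np.radians(-8))
for A in M[:1]+M[2:3]: print(A);print(proj("top",A));print(proj("scene",A))
def draw(n,im,x,y,w,h,k):
    c=cv2.resize(im[y:y+h,x:x+w],None,fx=k,fy=k,interpolation=cv2.INTER_CUBIC)
    for A,col in zip(M,[(0,255,0),(255,255,0),(0,0,255),(255,0,255)]):
        q=(proj(n,A)-[x,y]+.5)*k
        if len(A)==4: cv2.polylines(c,[q.astype(int)],True,col,1)
        elif len(A)==8: [cv2.line(c,q[i].astype(int).tolist(),q[i+1].astype(int).tolist(),col,1) for i in (0,2,4,6)]
        else: cv2.polylines(c,[q[:40].astype(int)],False,col,1);cv2.polylines(c,[q[40:].astype(int)],False,col,1)
    return c
a=draw("top",cv2.imread("pics/top0.png"),405,235,90,120,5);b=draw("scene",cv2.imread("pics/scene0.png"),165,180,68,120,5)
cv2.imwrite("pics/c3.png",np.hstack([a,b])[:600,:800])
E
```

```text
[[ 0.484  -0.2237  0.2001]
 [ 0.4809 -0.2455  0.2001]
 [ 0.4631 -0.243   0.1875]
 [ 0.4661 -0.2212  0.1875]]
[[467.4597 318.5861]
 [480.9982 320.181 ]
 [477.4448 330.6719]
 [464.0889 329.0993]]
[[192.3453 196.147 ]
 [180.8972 196.6928]
 [183.2327 195.0965]
 [194.4518 194.5631]]
[[ 0.6188 -0.2033  0.01  ]
 [ 0.6049 -0.3023  0.01  ]
 [ 0.4366 -0.2787  0.01  ]
 [ 0.4505 -0.1797  0.01  ]]
[[425.2345 244.6154]
 [474.4954 250.4332]
 [466.7956 335.287 ]
 [416.8038 329.4018]]
[[223.1911 306.7996]
 [173.9079 309.6349]
 [182.9154 247.363 ]
 [227.6899 245.0293]]
```

View pics/c3.png

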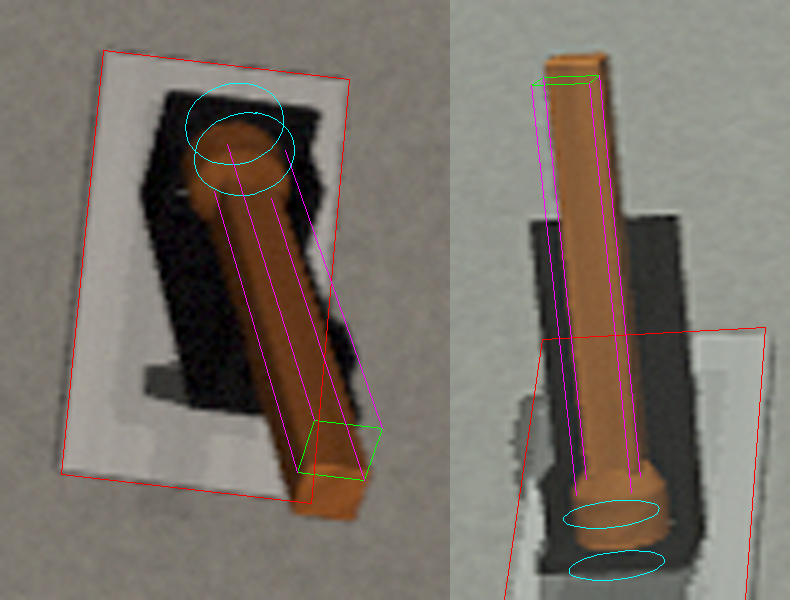

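The overlay shows the rest plate matching the model (red), but the muddler sits about 10 mm further towards the robot than nominal, in both views. I'll fit its pose freely.

```bash
cat > fit.py <<'E'
from h import *
np.set_printoptions(precision=4,suppress=True)
T=lambda p:np.array(p)/5+[404.5,234.5]
S=lambda p:(np.array(p)-[450,0])/5+[164.5,179.5]
te=T([(303,465),(367,474),(355,520),(292,514)]); se=S([(604,67),(546,70),(546,58),(607,53)])
th=np.linspace(0,6.283,180)
def geo(p):
    f=p[:3];t,az=p[3:5]
    h=np.array([np.cos(az),np.sin(az),0]); z=-np.sin(t)*h+np.cos(t)*np.array([0,0,1]); x=np.cos(t)*h+np.sin(t)*np.array([0,0,1]); y=np.cross(z,x)
    return f,x,y,z
def res(p):
    f,x,y,z=geo(p)
    e=np.array([f+.2*z+.011*(i*x+j*y) for i,j in [(1,1),(1,-1),(-1,-1),(-1,1)]])
    ring=np.array([f+h*z+.019*(np.cos(a)*x+np.sin(a)*y) for h in(0,.022) for a in th])
    qt,qs=proj("top",ring),proj("scene",ring)
    o=[(proj("top",e)-te).ravel(),(proj("scene",e)-se).ravel()]
    t=lambda a,b:a-b
    o.append([qt[:,0].min()-T((187,0))[0],qt[:,0].max()-T((293,0))[0],qt[:,1].min()-T((0,122))[1],
      qs[:,0].min()-S((575,0))[0],qs[:,0].max()-S((668,0))[0],qs[:,1].max()-S((0,550))[1]])
    return np.concatenate(o)
s=least_squares(res,[.585,-.25,.03,.61,-.14])
p=s.x;f,x,y,z=geo(p)
print(p,np.degrees(p[3:]),"rms",np.sqrt(np.mean(s.fun**2)));print(s.fun)
print("center",f+.1*z,"end",f+.2*z,"z",z)
np.save("mud.npy",p)
E
python3 fit.py
```

```text
[ 0.5718 -0.2477  0.0265  0.6034 -0.1566] [34.5715 -8.9727] rms 0.8121657900121948
[ 0.2683 -0.4633  0.9596 -0.4399 -0.3235  0.7588 -1.0353  0.1599 -1.3381
 -0.66   -1.0415 -0.8539  1.3812 -0.0423  0.2617  0.5607 -1.2478 -0.7722
  0.1231 -1.3051 -0.0884  1.0587]
center [ 0.5157 -0.2388  0.1089] end [ 0.4597 -0.23    0.1912] z [-0.5605  0.0885  0.8234]
```

The fit puts the muddler foot at (0.572, -0.248, 0.027), leaning 34.6° at azimuth -9°. My plan is to grasp it end-on along its axis. Next I compute the move from the current pose to pre-grasp.

```bash
cat >> h.py <<'E'
from scipy.spatial.transform import Rotation as Ro
np.set_printoptions(precision=3,suppress=True)
def Rq(q): return Ro.from_quat([q[1],q[2],q[3],q[0]])
def go(p,R=None):
    s=r.observe(); d=(np.array(p)-s["eef_pos"])/.03
    w=(R*Rq(s["orientation"]).inv()).as_rotvec()/.15 if R is not None else np.zeros(3)
    print("t",round(s["time_s"],2),"shift units",d,"turn units",w); return d,w
def frame(z,y):
    z=np.array(z)/np.linalg.norm(z);x=np.cross(y,z);x/=np.linalg.norm(x);y=np.cross(z,x);return Ro.from_matrix(np.c_[x,y,z])
E
python3 - <<'E'
from h import *
z=np.array([-.5605,.0885,.8234])
R=frame(-z,[.156,.988,0]); print(R.as_quat())
go(np.array([.5718,-.2477,.0265])+.253*z,R)
go([.42,0.2,.25],Ro.identity()*R)
E
```

```text
[ 0.075  0.952 -0.023  0.296]
t 0.1 shift units [  6.42  -24.026  -0.584] turn units [-1.186 -3.858  1.879]
t 0.1 shift units [ 6.087 -9.849 -0.078] turn units [-1.186 -3.858  1.879]
```

Emit:
play_rows:
  commands:
    - [0.6, -1, 0, 0, 0, 0]
    - [0.6, -1, 0, 0, 0, 0]
    - [0.6, -1, 0, 0, 0, 0]
    - [0.6, -1, 0, 0, 0, 0]
    - [0.6, -1, 0, 0, 0, 0]
    - [0.6, -1, 0, 0, 0, 0]
    - [0.6, -1, 0, 0, 0, 0]
    - [0.6, -1, 0, 0, 0, 0]
    - [0.6, -1, 0, 0, 0, 0]
    - [0.6, -1, 0, 0, 0, 0]
  fingers: -1
  force: 40

```text
time_s: 1.1
eef_pos: [0.4178, 0.1946, 0.2529]
orientation: [-0.0, 0.221, 0.975, -0.0]
contact_force: [-0.1, 1.4, 0.5]
gripper_width: 0.0851
```

Emit:
play_rows:
  commands:
    - [0, -1, 0, -0.12, -0.39, 0.19]
    - [0, -1, 0, -0.12, -0.39, 0.19]
    - [0, -1, 0, -0.12, -0.39, 0.19]
    - [0, -1, 0, -0.12, -0.39, 0.19]
    - [0, -1, 0, -0.12, -0.39, 0.19]
    - [0, -1, 0, -0.12, -0.39, 0.19]
    - [0, -1, 0, -0.12, -0.39, 0.19]
    - [0, -1, 0, -0.12, -0.39, 0.19]
    - [0, -1, 0, -0.12, -0.39, 0.19]
    - [0, -1, 0, -0.12, -0.39, 0.19]

```text
time_s: 2.1
eef_pos: [0.416, -0.0527, 0.2527]
orientation: [0.25, 0.093, 0.964, -0.01]
contact_force: [-0.6, -0.2, 0.1]
gripper_width: 0.085
```

```bash
cat > pg.py <<'E'
from h import *
z=np.array([-.5605,.0885,.8234])
R=frame(-z,[.156,.988,0]); f=np.array([.5718,-.2477,.0265])
go(f+.253*z,R); go(f+.173*z,R)
s=r.observe(); print(s["eef_pos"],s["joint_positions"],s["contact_force"])
E
python3 pg.py
```

```text
t 2.1 shift units [ 0.466 -5.753 -0.596] turn units [-0.291 -0.617  0.185]
t 2.1 shift units [ 1.961 -5.989 -2.792] turn units [-0.291 -0.617  0.185]
[ 0.416 -0.053  0.253] [ 0.022 -0.295  0.023  2.233  0.078  0.702  1.377] [-0.645 -0.191  0.067]
```

Emit:
play_rows:
  commands:
    - [0.15, -0.95, 0, 0, 0, 0]
    - [0.1, -0.95, 0, 0, 0, 0]
    - [0.1, -0.95, 0, 0, 0, 0]
    - [0.1, -0.95, 0, -0.1, -0.2, 0.06]
    - [0, -0.95, -0.3, -0.1, -0.2, 0.06]
    - [0, -0.95, -0.3, -0.1, -0.2, 0.06]
    - [0, 0, 0, 0, 0, 0]

```text
time_s: 2.8
eef_pos: [0.4275, -0.2278, 0.2331]
orientation: [0.294, 0.08, 0.952, -0.025]
contact_force: [0.3, 1.3, 0.0]
gripper_width: 0.085
```

```bash
python3 pg.py; python3 - <<'E'
from rig import r
import cv2,numpy as np
t=r.snapshot("top")[:,:,::-1];s=r.snapshot("scene")[:,:,::-1]
a=cv2.resize(t[225:345,405:505],None,fx=4,fy=4,interpolation=2);b=cv2.resize(s[130:250,140:240],None,fx=4,fy=4,interpolation=2)
cv2.imwrite("pics/g1.png",np.hstack([a,b]))
E
```

```text
t 2.8 shift units [0.083 0.082 0.056] turn units [-0.003 -0.035  0.078]
t 2.8 shift units [ 1.578 -0.154 -2.139] turn units [-0.003 -0.035  0.078]
[ 0.428 -0.228  0.233] [-0.06  -0.185  0.616  2.219 -0.238  0.532  2.153] [0.329 1.299 0.022]
```

View pics/g1.png

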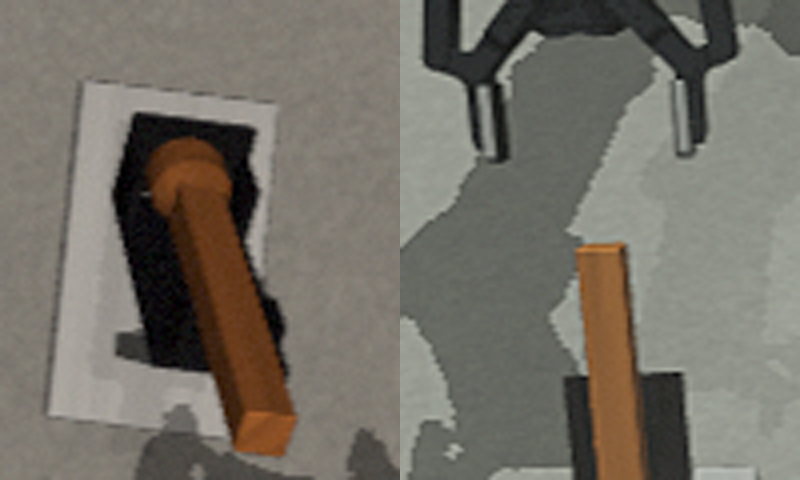

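The gripper is lined up with the handle: finger tips at (490,158) and (685,155), mid ≈ 588, against the extended handle axis at ≈ 594. I'll advance and close.

Emit:
play_rows:
  commands:
    - [0.32, -0.02, -0.42, 0, 0, 0.04]
    - [0.32, -0.03, -0.43, 0, 0, 0.03]
    - [0.32, -0.03, -0.43, 0, 0, 0]
    - [0.32, -0.03, -0.43, 0, 0, 0]
    - [0.3, -0.03, -0.42, 0, 0, 0]

```text
time_s: 3.4
eef_pos: [0.479, -0.2256, 0.1709]
orientation: [0.295, 0.069, 0.953, -0.022]
contact_force: [0.9, 0.3, -0.1]
gripper_width: 0.0856
```

Emit:
play_rows:
  commands:
    - [0, 0, 0, 0, 0, 0]
    - [0, 0, 0, 0, 0, 0]
    - [0, 0, 0, 0, 0, 0]
    - [0, 0, 0, 0, 0, 0]
    - [0, 0, 0, 0, 0, 0]
    - [0, 0, 0, 0, 0, 0]
    - [0, 0, 0, 0, 0, 0]
    - [0, 0, 0, 0, 0, 0]
  fingers: 1
  force: 60

```text
time_s: 4.2
eef_pos: [0.4777, -0.2287, 0.1721]
orientation: [0.296, 0.071, 0.952, -0.023]
contact_force: [-4.7, -0.6, 5.6]
gripper_width: 0.0214
```

```bash
python3 pg.py; python3 -c "
from rig import r
s=r.observe();print(s['orientation'],s['moment'],s['gripper_width'])"
```

```text
t 4.2 shift units [-1.592  0.114  2.091] turn units [ 0.008 -0.008 -0.045]
t 4.2 shift units [-0.097 -0.122 -0.105] turn units [ 0.008 -0.008 -0.045]
[ 0.478 -0.229  0.172] [-0.177  0.051  0.771  2.23  -0.739  0.414  2.621] [-4.726 -0.586  5.606]
[ 0.29578908  0.07128745  0.95231485 -0.02287679] [-0.01992367  0.68640135 -0.09526413] 0.02138478728582251
```

Emit:
play_rows:
  commands:
    - [0, 0, 0.3, 0, 0, 0]
    - [0, 0, 0.6, 0, 0, 0]
    - [0, 0, 0.8, 0, 0, 0]
    - [0, 0, 0.9, 0, 0, 0]
    - [0, 0, 0.9, 0, 0, 0]
    - [0, 0.3, 0.9, 0, 0, 0]
    - [0, 0.7, 0.9, 0.03, 0.2, 0]
    - [0.1, 1, 0, 0.05, 0.3, 0]
    - [0.1, 1, 0, 0.05, 0.3, 0]
    - [0.2, 1, 0, 0.05, 0.3, 0]

```text
time_s: 5.2
eef_pos: [0.4884, -0.1066, 0.3296]
orientation: [0.213, 0.073, 0.974, -0.015]
contact_force: [0.2, -0.0, -1.2]
gripper_width: 0.0211
```

Emit:
play_rows:
  commands:
    - [0.2, 1, 0, 0.05, 0.3, 0]
    - [0.2, 1, 0, 0.05, 0.3, 0]
    - [0.2, 1, 0, 0.05, 0.3, 0]
    - [0.2, 1, 0, 0.05, 0.3, 0]
    - [0.2, 1, 0, 0.05, 0.3, 0]
    - [0.2, 1, 0, 0.05, 0.3, 0]
    - [0.2, 1, 0, 0.05, 0.3, 0]
    - [0.2, 1, 0, 0.05, 0.3, 0]
    - [0.2, 1, 0, 0.05, 0.3, 0]
    - [0.2, 1, 0, 0.05, 0.2, 0]

```text
time_s: 6.2
eef_pos: [0.5496, 0.1934, 0.329]
orientation: [-0.005, 0.075, 0.997, 0.005]
contact_force: [0.9, -0.2, -2.3]
gripper_width: 0.0215
```

```bash
python3 - <<'E'
from h import *
go([.5476,.1923,.3],frame([0,0,-1],[.156,.988,0]))
s=r.observe();print(s["eef_pos"],s["joint_positions"],s["contact_force"],s["moment"],s["gripper_width"])
import cv2
t=r.snapshot("top")[:,:,::-1];s=r.snapshot("scene")[:,:,::-1]
cv2.imwrite("pics/t2.png",t);cv2.imwrite("pics/s2.png",s)
a=cv2.resize(t[190:350,130:290],None,fx=2.5,fy=2.5,interpolation=2);b=cv2.resize(s[60:220,320:480],None,fx=2.5,fy=2.5,interpolation=2)
cv2.imwrite("pics/g2.png",np.hstack([a,b]))
E
```

```text
t 6.2 shift units [-0.065 -0.036 -0.967] turn units [-0.072 -0.065 -0.041]
[0.55  0.193 0.329] [-0.447  0.359  0.128  1.264 -0.058  1.527  1.096] [ 0.871 -0.176 -2.348] [-0.008 -0.055 -0.017] 0.021483633206003404
```

View pics/g2.png

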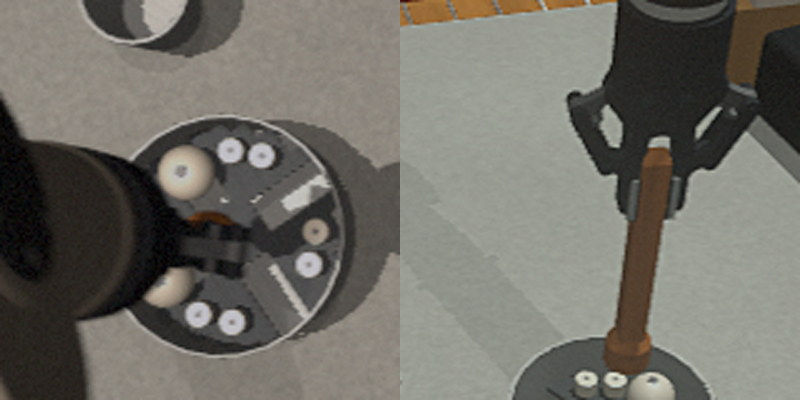

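```bash
python3 - <<'E'
from h import *
th=np.linspace(0,6.283,180)
def ring(p): return np.array([[p[0]+.019*np.cos(a),p[1]+.019*np.sin(a),p[2]+h] for h in(0,.022) for a in th])
S=lambda x,y:((x-400)/2.5+319.5,y/2.5+59.5)
def res(p):
    q=proj("scene",ring(p));t=proj("top",ring(p))
    return [q[:,0].min()-S(605,0)[0],q[:,0].max()-S(651,0)[0],q[:,1].max()-S(0,374)[1],t[:,1].min()-(211/2.5+189.5)]
s=least_squares(res,[.55,.193,.156]);print(s.x,s.fun)
for X in ([.5496,.1934,.352],[.5496,.1934,.156]): print(proj("scene",X),proj("top",X))
print("obs end scene",S(657,157))
E
```

```text
[0.547 0.203 0.157] [-0.841  0.835  0.033  0.037]
[[417.508 124.167]] [[183.345 283.722]]
[[405.935 204.387]] [[213.397 283.634]]
obs end scene (422.3, 122.3)
```

```bash
python3 - <<'E'
from h import *
th=np.linspace(0,6.283,180)
rim=np.array([[.5476+.088*np.cos(a),.1923+.088*np.sin(a),.105] for a in th])
q=proj("scene",rim);print(q.min(0),q.max(0))
q=proj("top",rim);print(q.min(0),q.max(0))
import cv2
s=cv2.imread("pics/scene0.png")[185:290,350:460];q=proj("scene",rim)
c=cv2.resize(s,None,fx=4,fy=4,interpolation=2);cv2.polylines(c,[((q-[350,185]+.5)*4).astype(int)],True,(0,255,0),1)
t=cv2.imread("pics/t2.png")[228:343,165:275];c2=cv2.resize(t,None,fx=3.65,fy=3.65,interpolation=2)
q=proj("top",rim);cv2.polylines(c2,[((q-[165,228]+.5)*3.65).astype(int)],True,(0,255,0),1)
h=min(c.shape[0],c2.shape[0]);cv2.imwrite("pics/g3.png",np.hstack([c[:h],c2[:h]])[:,:800])
E
```

```text
[360.821 192.675] [444.802 252.91 ]
[170.659 236.092] [268.6   334.166]
```

View pics/g3.png

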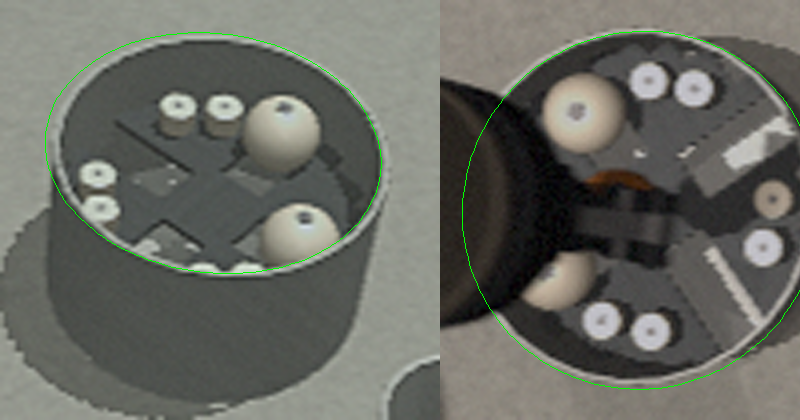

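```bash
python3 - <<'E'
from h import *
import cv2
for n in("s2","t2"):
    im=cv2.imread(f"pics/{n}.png");h=cv2.cvtColor(im,cv2.COLOR_BGR2HSV)
    m=(h[...,0]<18)&(h[...,1]>120)&(h[...,2]>40)
    R=(100,225,395,440) if n=="s2" else (265,300,190,240)
    for v in range(R[0],R[1],2 if n=="t2" else 5):
        u=np.where(m[v,R[2]:R[3]])[0]
        if len(u): print(n,v,u.min()+R[2],u.max()+R[2],len(u))
E
```

```text
s2 120 419 426 8
s2 125 417 428 12
s2 130 417 426 8
s2 135 417 426 6
s2 140 416 425 4
s2 145 416 424 2
s2 150 423 424 2
s2 155 411 423 4
s2 160 410 422 4
s2 165 421 421 1
s2 170 420 420 1
s2 180 419 419 1
s2 185 411 418 2
s2 195 403 419 8
s2 200 405 419 12
s2 205 403 416 3
t2 275 208 216 9
t2 277 205 220 16
t2 279 207 223 8
```

Emit:
play_rows:
  commands:
    - [0, -0.07, 0, -0.07, -0.06, 0]
    - [0, -0.07, -0.5, 0, 0, 0]
    - [0, 0, -0.8, 0, 0, 0]
    - [0, 0, -0.8, 0, 0, 0]
    - [0, 0, -0.5, 0, 0, 0]
    - [0, 0, -0.3, 0, 0, 0]
    - [0, 0, 0, 0, 0, 0]

```text
time_s: 7.0
eef_pos: [0.5486, 0.1864, 0.242]
orientation: [0.0, 0.076, 0.997, -0.0]
contact_force: [0.4, 0.1, -1.2]
gripper_width: 0.0214
```

Emit:
play_rows:
  commands:
    - [0, 0, -0.05, 0, 0, 0]
    - [0, 0, -0.05, 0, 0, 0]
    - [0, 0, 0, 0, 0, 0]

```text
time_s: 7.3
eef_pos: [0.55, 0.1879, 0.2409]
orientation: [0.002, 0.075, 0.997, 0.001]
contact_force: [0.1, 0.7, -1.1]
gripper_width: 0.0211
```

```bash
python3 - <<'E'
from h import *
go([.549,.189,.237],frame([0,0,-1],[.156,.988,0]))
s=r.observe();print(s["eef_pos"],s["joint_positions"],s["contact_force"],s["moment"],s["gripper_width"])
E
```

```text
t 7.3 shift units [-0.033  0.037 -0.129] turn units [-0.008  0.027 -0.04 ]
[0.55  0.188 0.241] [-0.448  0.378  0.125  1.451 -0.047  1.311  1.1  ] [ 0.14   0.685 -1.061] [0.031 0.027 0.047] 0.021085865234802402
```

Emit:
play_rows:
  commands:
    - [0, 0, -0.05, 0, 0, 0]
    - [0, 0, -0.03, 0, 0, 0]
    - [0, 0, 0, 0, 0, 0]

```text
time_s: 7.6
eef_pos: [0.5496, 0.1879, 0.2376]
orientation: [0.001, 0.075, 0.997, 0.0]
contact_force: [-0.0, 0.7, -1.1]
gripper_width: 0.0215
```

Emit:
play_rows:
  commands:
    - [0, 0, -0.05, 0, 0, 0]
    - [0, 0, -0.03, 0, 0, 0]
    - [0, 0, 0, 0, 0, 0]

```text
time_s: 7.9
eef_pos: [0.5495, 0.1878, 0.2351]
orientation: [0.001, 0.075, 0.997, 0.0]
contact_force: [-0.3, 1.0, -1.0]
gripper_width: 0.0211
```

Emit:
play_rows:
  commands:
    - [0, 0, -0.05, 0, 0, 0]
    - [0, 0, 0, 0, 0, 0]

```text
time_s: 8.1
eef_pos: [0.5495, 0.1878, 0.2336]
orientation: [0.001, 0.075, 0.997, 0.0]
contact_force: [0.1, 0.7, -1.5]
gripper_width: 0.0212
```

Emit:
play_rows:
  commands:
    - [0, 0, -0.05, 0, 0, 0]
    - [0, 0, 0, 0, 0, 0]

```text
time_s: 8.3
eef_pos: [0.5498, 0.1879, 0.2325]
orientation: [0.002, 0.075, 0.997, 0.001]
contact_force: [-0.7, 0.7, -0.9]
gripper_width: 0.0215
```

```bash
cat > arc.py <<'E'
import sys,json,numpy as np
def arc(r,a,b,n):
    t=np.radians(np.linspace(a,b,n+1));p=r*np.c_[np.cos(t),np.sin(t)]/30
    print(r,a,b,p[0].round(3),json.dumps([[*np.round(d,2).tolist(),0,0,0,0] for d in np.diff(p,axis=0)]))
if __name__=="__main__":
    v=list(map(float,sys.argv[1:]))
    for i in range(0,len(v),4): arc(v[i],v[i+1],v[i+2],int(v[i+3]))
E
python3 arc.py 56 -58.5 -18.5 8  56 -18.5 16.5 7   56 16.5 -58.5 10 56 -58.5 -98.5 8 56 -98.5 -128.5 6 56 -128.5 -168.5 8 56 -168.5 -193.5 5 56 -193.5 -213.5 5
```

```text
56.0 -58.5 -18.5 [ 0.975 -1.592] [[0.14, 0.09, 0, 0, 0, 0], [0.13, 0.1, 0, 0, 0, 0], [0.12, 0.11, 0, 0, 0, 0], [0.11, 0.12, 0, 0, 0, 0], [0.1, 0.13, 0, 0, 0, 0], [0.08, 0.14, 0, 0, 0, 0], [0.07, 0.15, 0, 0, 0, 0], [0.06, 0.15, 0, 0, 0, 0]]
56.0 -18.5 16.5 [ 1.77  -0.592] [[0.04, 0.16, 0, 0, 0, 0], [0.03, 0.16, 0, 0, 0, 0], [0.02, 0.16, 0, 0, 0, 0], [0.0, 0.16, 0, 0, 0, 0], [-0.01, 0.16, 0, 0, 0, 0], [-0.03, 0.16, 0, 0, 0, 0], [-0.04, 0.16, 0, 0, 0, 0]]
56.0 16.5 -58.5 [1.79 0.53] [[0.05, -0.24, 0, 0, 0, 0], [0.02, -0.24, 0, 0, 0, 0], [-0.01, -0.24, 0, 0, 0, 0], [-0.04, -0.24, 0, 0, 0, 0], [-0.07, -0.23, 0, 0, 0, 0], [-0.1, -0.22, 0, 0, 0, 0], [-0.13, -0.21, 0, 0, 0, 0], [-0.16, -0.19, 0, 0, 0, 0], [-0.18, -0.17, 0, 0, 0, 0], [-0.2, -0.14, 0, 0, 0, 0]]
56.0 -58.5 -98.5 [ 0.975 -1.592] [[-0.14, -0.08, 0, 0, 0, 0], [-0.15, -0.07, 0, 0, 0, 0], [-0.15, -0.05, 0, 0, 0, 0], [-0.16, -0.04, 0, 0, 0, 0], [-0.16, -0.03, 0, 0, 0, 0], [-0.16, -0.01, 0, 0, 0, 0], [-0.16, 0.0, 0, 0, 0, 0], [-0.16, 0.02, 0, 0, 0, 0]]
56.0 -98.5 -128.5 [-0.276 -1.846] [[-0.16, 0.03, 0, 0, 0, 0], [-0.16, 0.04, 0, 0, 0, 0], [-0.15, 0.06, 0, 0, 0, 0], [-0.15, 0.07, 0, 0, 0, 0], [-0.14, 0.08, 0, 0, 0, 0], [-0.13, 0.1, 0, 0, 0, 0]]
56.0 -128.5 -168.5 [-1.162 -1.461] [[-0.12, 0.11, 0, 0, 0, 0], [-0.11, 0.12, 0, 0, 0, 0], [-0.1, 0.13, 0, 0, 0, 0], [-0.09, 0.14, 0, 0, 0, 0], [-0.08, 0.14, 0, 0, 0, 0], [-0.07, 0.15, 0, 0, 0, 0], [-0.05, 0.15, 0, 0, 0, 0], [-0.04, 0.16, 0, 0, 0, 0]]
56.0 -168.5 -193.5 [-1.829 -0.372] [[-0.03, 0.16, 0, 0, 0, 0], [-0.01, 0.16, 0, 0, 0, 0], [0.0, 0.16, 0, 0, 0, 0], [0.02, 0.16, 0, 0, 0, 0], [0.03, 0.16, 0, 0, 0, 0]]
56.0 -193.5 -213.5 [-1.815  0.436] [[0.03, 0.13, 0, 0, 0, 0], [0.04, 0.12, 0, 0, 0, 0], [0.05, 0.12, 0, 0, 0, 0], [0.06, 0.12, 0, 0, 0, 0], [0.07, 0.11, 0, 0, 0, 0]]
```

Emit:
play_rows:
  commands:
    - [0.16, -0.26, 0, 0, 0, 0]
    - [0.16, -0.26, 0, 0, 0, 0]
    - [0.16, -0.26, 0, 0, 0, 0]
    - [0.16, -0.26, 0, 0, 0, 0]
    - [0.15, -0.26, 0, 0, 0, 0]
    - [0.15, -0.26, 0, 0, 0, 0]
    - [0, 0, 0, 0, 0, 0]

```text
time_s: 9.0
eef_pos: [0.5787, 0.1391, 0.2325]
orientation: [0.002, 0.077, 0.997, 0.0]
contact_force: [-0.3, -1.2, -0.1]
gripper_width: 0.0216
```

Radial move done without contact. Now the counter-clockwise sweep.

Emit:
play_rows:
  commands:
    - [0.14, 0.09, 0, 0, 0, 0]
    - [0.13, 0.1, 0, 0, 0, 0]
    - [0.12, 0.11, 0, 0, 0, 0]
    - [0.11, 0.12, 0, 0, 0, 0]
    - [0.1, 0.13, 0, 0, 0, 0]
    - [0.08, 0.14, 0, 0, 0, 0]
    - [0.07, 0.15, 0, 0, 0, 0]
    - [0.06, 0.15, 0, 0, 0, 0]

```text
time_s: 9.8
eef_pos: [0.6019, 0.1704, 0.2324]
orientation: [0.001, 0.075, 0.997, -0.0]
contact_force: [-2.8, -3.6, 4.2]
gripper_width: 0.0215
```

Emit:
play_rows:
  commands:
    - [0.04, 0.16, 0, 0, 0, 0]
    - [0.03, 0.16, 0, 0, 0, 0]
    - [0.02, 0.16, 0, 0, 0, 0]
    - [0.0, 0.16, 0, 0, 0, 0]
    - [-0.01, 0.16, 0, 0, 0, 0]

```text
time_s: 10.3
eef_pos: [0.6014, 0.1915, 0.2325]
orientation: [-0.003, 0.076, 0.997, -0.003]
contact_force: [-7.9, -6.0, 8.4]
gripper_width: 0.0218
```

```bash
cat > look.py <<'E'
import sys
from h import *
import cv2
n=sys.argv[1]
t=r.snapshot("top")[:,:,::-1];s=r.snapshot("scene")[:,:,::-1]
cv2.imwrite(f"pics/t_{n}.png",t);cv2.imwrite(f"pics/s_{n}.png",s)
a=cv2.resize(t[230:342,165:277],None,fx=3.5,fy=3.5,interpolation=2);b=cv2.resize(s[185:297,347:459],None,fx=3.5,fy=3.5,interpolation=2)
cv2.imwrite(f"pics/l_{n}.png",np.clip(np.hstack([a,b])*1.2,0,255).astype(np.uint8))
o=r.observe();print(o["time_s"],o["eef_pos"],o["contact_force"],o["moment"])
E
python3 look.py a
```

```text
10.4 [0.601 0.193 0.233] [-7.358 -3.458  8.818] [-1.428  2.578  0.018]
```

View pics/l_a.png

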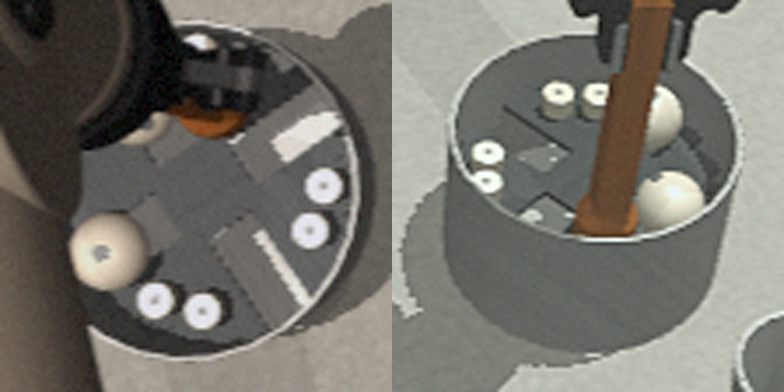

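The picture shows the foot at top-crop (210,120). One bead is against the wall at (198,42), the ball hardly moved, and the force is building up. I'll measure the foot and bead before pushing on.

```bash
python3 - <<'E'
from h import *
import cv2
pot=np.array([.5476,.1923,0])
im=cv2.imread("pics/t_a.png");h=cv2.cvtColor(im,cv2.COLOR_BGR2HSV);m=(h[...,0]<18)&(h[...,1]>140)&(h[...,2]>40)
for v in range(254,274,2):
    u=np.where(m[v,205:245])[0]+205
    if len(u): print(v,u.min(),u.max(),len(u), 1e3*(onz("top",u.min(),v,.075)-pot)[:2],1e3*(onz("top",u.max(),v,.075)-pot)[:2])
print("bead",1e3*(onz("top",198/3.5+164.5,42/3.5+229.5,.076)-pot))
for x,y in((210,252),(222,)*2): pass
th=np.linspace(0,6.283,90)
for c in([.054,.003],[.052,-.003],[.05,-.01]):
  for hh in(.063,.085):
    q=proj("top",np.array([[pot[0]+c[0]+.019*np.cos(a),pot[1]+c[1]+.019*np.sin(a),hh] for a in th]));print(c,hh,q.min(0),q.max(0))
im=cv2.imread("pics/s_a.png");h=cv2.cvtColor(im,cv2.COLOR_BGR2HSV);m=(h[...,0]<18)&(h[...,1]>120)&(h[...,2]>40)
for v in range(190,256,8):
    u=np.where(m[v,395:450])[0]+395
    if len(u): print("s",v,u.min(),u.max())
for c in([.0524,.0],[.052,-.01]): print(proj("scene",[[pot[0]+c[0],pot[1]+c[1],z] for z in(.063,.15,.2)]))
rim=np.array([[.5476+.088*np.cos(a),.1923+.088*np.sin(a),.105] for a in th]);q=proj("top",rim);print(q.min(0),q.max(0))
E
```

```text
258 219 219 1 [49.843  6.647] [49.843  6.647]
260 215 220 6 [46.267 14.124] [46.061  4.803]
262 213 234 21 [42.612 17.868] [ 41.742 -21.276]
264 217 234 18 [38.71  10.434] [ 38.005 -21.246]
266 218 233 16 [34.935  8.591] [ 34.312 -19.352]
268 221 230 10 [31.079  3.026] [ 30.705 -13.734]
bead [80.635  2.42  76.   ]
[0.054, 0.003] 0.063 [212.063 246.087] [232.166 266.121]
[0.054, 0.003] 0.085 [209.645 245.204] [230.226 265.712]
[0.052, -0.003] 0.063 [215.244 247.069] [235.347 267.108]
[0.052, -0.003] 0.085 [212.902 246.209] [233.483 266.722]
[0.05, -0.01] 0.063 [218.955 248.04 ] [239.058 268.084]
[0.05, -0.01] 0.085 [216.701 247.203] [237.281 267.721]
s 190 415 425
s 198 415 423
s 206 410 421
s 214 411 420
s 222 407 418
s 230 408 416
s 238 404 415
s 246 400 416
[[407.951 252.728]
 [412.639 224.028]
 [415.602 205.894]]
[[403.33  253.338]
 [407.741 224.645]
 [410.529 206.514]]
[170.669 236.098] [268.577 334.164]
```

The measured foot is at about (49, -5) mm from the pot centre, and a bead appears wedged between foot and wall. I'll back off, lift clear and look without occlusion.

Emit:
play_rows:
  commands:
    - [-0.2, -0.05, 0, 0, 0, 0]
    - [-0.3, -0.05, 0, 0, 0, 0]
    - [-0.4, 0, 0, 0, 0, 0]
    - [-0.6, 0, 0.3, 0, 0, 0]
    - [-0.2, 0, 0.8, 0, 0, 0]
    - [0, 0, 0.9, 0, 0, 0]
    - [0, 0.7, 0.9, 0, 0, 0]
    - [0, 1, 0, 0, 0, 0]
    - [0, 1, 0, 0, 0, 0]
    - [0, 1, 0, 0, 0, 0]

```text
time_s: 11.4
eef_pos: [0.5528, 0.305, 0.319]
orientation: [0.001, 0.075, 0.997, 0.001]
contact_force: [0.9, 0.6, -1.3]
gripper_width: 0.0214
```

Emit:
play_rows:
  commands:
    - [0, 1, 0, 0, 0, 0]
    - [0, 0, 0, 0, 0, 0]

```text
time_s: 11.6
eef_pos: [0.5502, 0.3407, 0.3173]
orientation: [-0.001, 0.07, 0.998, 0.003]
contact_force: [-0.2, 1.0, -1.2]
gripper_width: 0.0212
```

```bash
cat > beads.py <<'E'
import sys
from h import *
import cv2
n=sys.argv[1]
t=r.snapshot("top")[:,:,::-1].copy();cv2.imwrite(f"pics/t_{n}.png",t)
h=cv2.cvtColor(t,cv2.COLOR_BGR2HSV)
pot=np.array([.5476,.1923,0])
m=((h[...,2]>140)&(h[...,1]<110)).astype(np.uint8)
rim=np.zeros_like(m);cv2.circle(rim,(220,285),45,1,-1);m&=rim
k,l,st,c=cv2.connectedComponentsWithStats(m)
for i in range(1,k):
    if st[i,4]<12: continue
    d=1e3*(onz("top",*c[i],.076)-pot); hs=h[l==i].mean(0)
    print(st[i,:5],"px",c[i].round(1),"rel",d[:2].round(1),"r%.0f a%.0f"%(np.hypot(*d[:2]),np.degrees(np.arctan2(d[1],d[0]))),"S%.0f V%.0f"%(hs[1],hs[2]))
o=r.observe();print(o["time_s"],o["eef_pos"],o["orientation"],o["contact_force"])
E
python3 beads.py b; python3 - <<'E'
import cv2,numpy as np
t=cv2.imread("pics/t_b.png")
cv2.imwrite("pics/l_b.png",np.clip(cv2.resize(t[230:342,150:277],None,fx=5,fy=5,interpolation=2)*1.25,0,255).astype(np.uint8))
E
```

```text
[210 241  10   9  73] px [214.4 245. ] rel [74.4 14.9] r76 a11 S7 V175
[221 241   9   8  60] px [225.  244.1] rel [75.6 -4.8] r76 a-4 S7 V177
[196 250  14   5  56] px [202.5 252.4] rel [61.  37.2] r71 a31 S46 V165
[256 279   6   9  28] px [258.8 283.2] rel [  1.1 -67.2] r67 a-89 S44 V147
[253 292   5   8  27] px [255.  295.6] rel [-21.5 -59.9] r64 a-110 S45 V147
[185 296  18  16 213] px [193.9 303.3] rel [-33.1  53.2] r63 a122 S37 V169
[204 311  10  10  77] px [208.9 315.4] rel [-56.   25.7] r62 a155 S7 V174
[247 312   6   5  14] px [249.6 313.9] rel [-55.1 -49.6] r74 a-138 S6 V159
[218 314  10  10  76] px [222.3 318.4] rel [-62.1   0.9] r62 a179 S7 V175
11.65 [0.551 0.337 0.318] [-0.     0.072  0.997  0.002] [-0.072 -0.724 -1.583]
```

View pics/l_b.png

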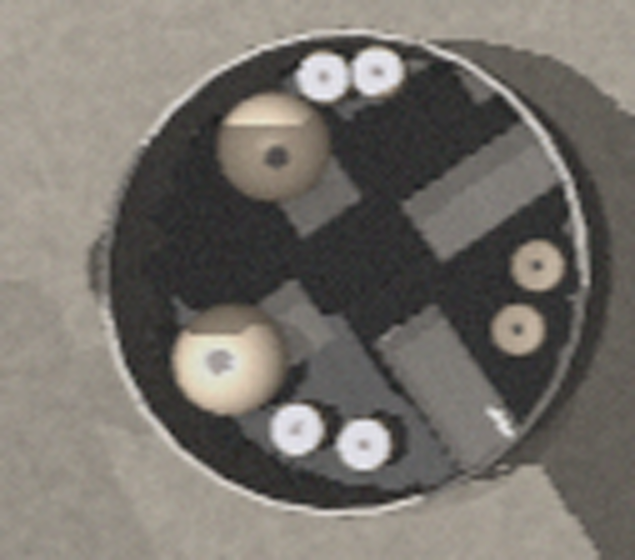

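The view shows both +x beads now at the wall (r≈74, angles 11° and -4°), touching the ball, which is still seated at 34°. The other beads are unmoved. I'll check how the muddler sits in the hand after that load.

```bash
python3 - <<'E'
from h import *
import cv2
o=r.observe();print(o["eef_pos"])
s=r.snapshot("scene")[:,:,::-1].copy();cv2.imwrite("pics/s_b.png",s)
for n,im in(("scene",s),("top",cv2.imread("pics/t_b.png"))):
    h=cv2.cvtColor(im,cv2.COLOR_BGR2HSV);m=((h[...,0]<20)&(h[...,1]>110)&(h[...,2]>35)).astype(np.uint8)
    x,y=proj(n,o["eef_pos"]-[0,0,.1])[0].astype(int);k=np.zeros_like(m);k[max(0,y-70):y+70,max(0,x-60):x+60]=1;m&=k
    for v in range(y-70,y+70,8):
        u=np.where(m[v])[0]
        if len(u): print(n,v,u.min(),u.max(),len(u))
    for d in(-.173,0,.027): print(n,"axis",d,proj(n,o["eef_pos"]+[0,0,d])[0])
E
```

```text
[0.551 0.337 0.318]
scene 118 491 499 9
scene 126 488 499 12
scene 134 487 497 11
scene 142 485 494 9
scene 150 483 491 8
scene 158 476 489 9
scene 166 474 487 11
scene 174 472 484 6
scene 182 470 482 6
scene 190 465 482 12
scene 198 464 480 4
scene axis -0.173 [471.81  198.859]
scene axis 0 [490.148 130.499]
scene axis 0.027 [493.45 118.19]
top 278 120 132 13
top 286 111 138 28
top 294 109 136 28
top axis -0.173 [130.836 284.532]
top axis 0 [ 84.807 284.831]
top axis 0.027 [ 75.45  284.892]
```

```bash
python3 - <<'E'
from h import *
import cv2
im=cv2.imread("pics/t_b.png");h=cv2.cvtColor(im,cv2.COLOR_BGR2HSV);m=((h[...,0]<20)&(h[...,1]>110)&(h[...,2]>35))
for v in range(268,306,2):
    u=np.where(m[v,60:160])[0]+60
    if len(u): print(v,u.min(),u.max(),len(u),end=" | ")
th=np.linspace(0,6.283,90)
for f in([.551,.337],[.547,.337]):
  for z in(.145,.167):
    q=proj("top",np.array([[f[0]+.019*np.cos(a),f[1]+.019*np.sin(a),z] for a in th]));print(f,z,q.min(0),q.max(0))
E
```

```text
278 120 132 13 | 280 117 135 19 | 282 110 136 27 | 284 113 137 25 | 286 111 138 28 | 288 111 138 27 | 290 110 138 29 | 292 110 137 28 | 294 109 136 28 | 296 117 134 18 | 298 120 129 10 | [0.551, 0.337] 0.145 [119.764 273.642] [141.987 295.841]
[0.551, 0.337] 0.167 [114.67  273.388] [137.479 296.169]
[0.547, 0.337] 0.145 [119.738 275.97 ] [141.97  298.187]
[0.547, 0.337] 0.167 [114.64  275.777] [137.459 298.577]
```

Emit:
play_rows:
  commands:
    - [0.05, -1, 0, 0, -0.1, 0]
    - [0, -1, 0, 0, -0.1, 0]
    - [0, -1, 0, 0, 0, 0]
    - [0, -1, 0, 0, 0, 0]
    - [0, -0.8, -0.1, 0, 0, 0]
    - [0, -0.25, -0.8, 0, 0, 0]
    - [0, 0, -0.9, 0, 0, 0]
    - [0, 0, -0.7, 0, 0, 0]
    - [0, 0, -0.4, 0, 0, 0]
    - [0, 0, 0, 0, 0, 0]

```text
time_s: 12.7
eef_pos: [0.5555, 0.1797, 0.2329]
orientation: [0.017, 0.076, 0.997, 0.001]
contact_force: [-0.1, -0.3, -2.5]
gripper_width: 0.0211
```

```bash
python3 - <<'E'
from h import *
go([.5485,.190,.2325],frame([0,0,-1],[.156,.988,0]))
s=r.observe();print(s["eef_pos"],s["contact_force"])
E
python3 arc.py 42 -20 25 9
```

```text
t 12.7 shift units [-0.233  0.344 -0.013] turn units [-0.002  0.229 -0.026]
[0.555 0.18  0.233] [-0.115 -0.3   -2.518]
42.0 -20.0 25.0 [ 1.316 -0.479] [[0.04, 0.12, 0, 0, 0, 0], [0.03, 0.12, 0, 0, 0, 0], [0.02, 0.12, 0, 0, 0, 0], [0.01, 0.12, 0, 0, 0, 0], [-0.01, 0.12, 0, 0, 0, 0], [-0.02, 0.12, 0, 0, 0, 0], [-0.03, 0.12, 0, 0, 0, 0], [-0.04, 0.12, 0, 0, 0, 0], [-0.05, 0.11, 0, 0, 0, 0]]
```

Emit:
play_rows:
  commands:
    - [0.27, -0.04, 0, 0, 0, 0]
    - [0.27, -0.04, 0, 0, 0, 0]
    - [0.27, -0.04, 0, 0, 0, 0]
    - [0.27, -0.03, 0, 0, 0, 0]
    - [0, 0, 0, 0, 0, 0]

```text
time_s: 13.2
eef_pos: [0.589, 0.1762, 0.2323]
orientation: [0.017, 0.076, 0.997, 0.002]
contact_force: [0.8, 0.0, -0.7]
gripper_width: 0.0215
```

Emit:
play_rows:
  commands:
    - [0.04, 0.12, 0, 0, 0, 0]
    - [0.03, 0.12, 0, 0, 0, 0]
    - [0.02, 0.12, 0, 0, 0, 0]
    - [0.01, 0.12, 0, 0, 0, 0]

```text
time_s: 13.6
eef_pos: [0.5902, 0.1915, 0.2324]
orientation: [0.016, 0.075, 0.997, 0.001]
contact_force: [-0.8, -0.3, -0.7]
gripper_width: 0.0212
```

Emit:
play_rows:
  commands:
    - [-0.01, 0.12, 0, 0, 0, 0]
    - [-0.02, 0.12, 0, 0, 0, 0]
    - [-0.03, 0.12, 0, 0, 0, 0]
    - [-0.04, 0.12, 0, 0, 0, 0]
    - [-0.05, 0.11, 0, 0, 0, 0]

```text
time_s: 14.1
eef_pos: [0.5862, 0.1993, 0.2324]
orientation: [0.016, 0.078, 0.997, -0.006]
contact_force: [-2.2, -12.5, 5.0]
gripper_width: 0.0214
```

```bash
python3 beads.py c
```

```text
[210 241  21   9 143] px [219.9 244.6] rel [74.9  4.7] r75 a4 S7 V185
[243 269  14   7  57] px [248.7 271.4] rel [ 23.5 -48.6] r54 a-64 S7 V182
[252 279  11   9  78] px [257.1 282.8] rel [  2. -64.] r64 a-88 S7 V184
[248 291  11  10  80] px [253.1 295.4] rel [-21.2 -56.3] r60 a-111 S8 V184
[185 293  18  19 251] px [193.7 302. ] rel [-30.8  53.6] r62 a120 S45 V171
[237 296  17  22  92] px [245.3 306.3] rel [-40.8 -41.6] r58 a-134 S11 V174
[204 311  10  10  80] px [208.7 315.4] rel [-56.   26.1] r62 a155 S8 V183
[218 314  10  10  79] px [222.4 318.4] rel [-62.1   0.9] r62 a179 S8 V185
14.15 [0.586 0.2   0.232] [ 0.015  0.078  0.997 -0.006] [ -4.164 -10.617   4.981]
```

```bash
python3 - <<'E'
from h import *
import cv2
t=cv2.imread("pics/t_c.png");s=r.snapshot("scene")[:,:,::-1]
a=cv2.resize(t[235:335,170:270],None,fx=4,fy=4,interpolation=2);b=cv2.resize(s[150:250,360:460],None,fx=4,fy=4,interpolation=2)
cv2.imwrite("pics/l_c.png",np.clip(np.hstack([a,b])*1.3,0,255).astype(np.uint8))
E
```

```text
(no output)
```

View pics/l_c.png

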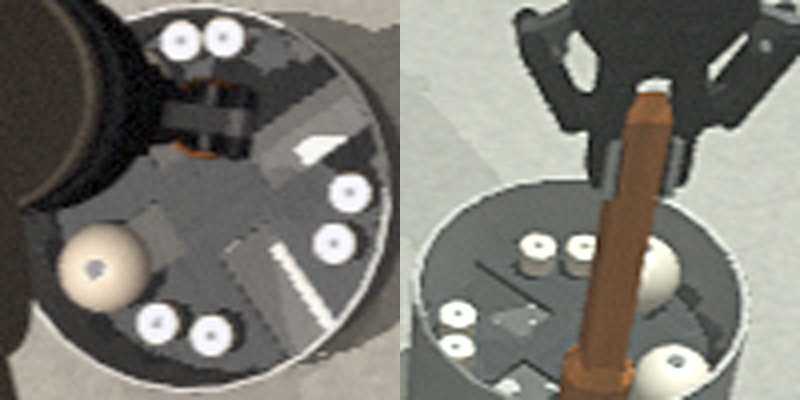

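The picture shows the foot at top-crop (200,120), pressing ball 0 against the wall, so it wedges. The foot also lags the hand by about 10 mm. A better way is to drive each ball from the empty +y side, so that it pushes its neighbouring beads along the wall to the free slots. I'll return to the centre, grip firmer and re-measure the foot.

Emit:
play_rows:
  commands:
    - [-0.2, -0.3, 0, 0, 0, 0]
    - [-0.3, -0.15, 0, 0, 0, 0]
    - [-0.4, -0.1, 0, 0, 0, 0]
    - [-0.37, -0.04, 0, 0, 0, 0]
    - [0, 0, 0, 0, 0, 0]
    - [0, 0, 0, 0, 0, 0]
    - [0, 0, 0, 0, 0, 0]
  force: 115

```text
time_s: 14.9
eef_pos: [0.5482, 0.192, 0.2325]
orientation: [0.017, 0.075, 0.997, 0.002]
contact_force: [0.3, 1.0, 0.1]
gripper_width: 0.0206
```

```bash
cat > foot.py <<'E'
# fit foot centre (pot-relative, top view) from visible orange pixels; foot body z .062-.096
from h import *
import cv2,sys
pot=np.array([.5476,.1923,0])
t=r.snapshot("top")[:,:,::-1].copy();cv2.imwrite("pics/t_%s.png"%sys.argv[1],t)
o=r.observe();h=cv2.cvtColor(t,cv2.COLOR_BGR2HSV);m=((h[...,0]<20)&(h[...,1]>110)&(h[...,2]>35))
x,y=proj("top",[o["eef_pos"][0],o["eef_pos"][1],.08])[0].astype(int)
k=np.zeros_like(m);k[y-22:y+22,x-24:x+24]=1;m&=k
for v in range(y-22,y+22,2):
    u=np.where(m[v])[0]
    if len(u): print((v,u.min(),u.max(),len(u)),end=" ")
pts=np.argwhere(m)[:,::-1].astype(float)
th=np.linspace(0,6.283,90,endpoint=False)
vs=np.where(m.any(1))[0]
def ext(f): return proj("top",np.array([[f[0]+.019*np.cos(a),f[1]+.019*np.sin(a),z] for z in(.063,.085) for a in th]))
q=ext(o["eef_pos"]);print("\nmask v",vs.min(),vs.max(),"pred@TCP v",q[:,1].min(),q[:,1].max(),"u",q[:,0].min(),q[:,0].max())
for nm,v in(("lo",vs.min()),("hi",vs.max())):
    for vv in(v,v+1,v-1):
        u=np.where(m[vv])[0]
        if len(u): print(nm,vv,"mid u",(u.min()+u.max())/2,len(u))
print(o["time_s"],1e3*(o["eef_pos"]-pot),o["contact_force"],o["gripper_width"])
E
python3 foot.py d
```

```text
(274, np.int64(224), np.int64(224), 1) (276, np.int64(217), np.int64(230), 14) (278, np.int64(216), np.int64(231), 16) (280, np.int64(220), np.int64(232), 9) 
mask v 274 281 pred@TCP v 273.9443165822671 294.6516841813376 u 211.60713462877138 234.18419413144886
lo 274 mid u 224.0 1
lo 275 mid u 223.0 11
hi 281 mid u 226.0 7
hi 280 mid u 226.0 9
14.95 [  0.739  -0.389 232.47 ] [-0.215  0.82  -0.333] 0.021019708086632952
```

```bash
python3 arc.py 59 78 48 6 60 48 13 7
```

```text
59.0 78.0 48.0 [0.409 1.924] [[0.17, -0.04, 0, 0, 0, 0], [0.16, -0.06, 0, 0, 0, 0], [0.16, -0.07, 0, 0, 0, 0], [0.15, -0.08, 0, 0, 0, 0], [0.14, -0.1, 0, 0, 0, 0], [0.13, -0.11, 0, 0, 0, 0]]
60.0 48.0 13.0 [1.338 1.486] [[0.12, -0.12, 0, 0, 0, 0], [0.11, -0.13, 0, 0, 0, 0], [0.1, -0.14, 0, 0, 0, 0], [0.09, -0.15, 0, 0, 0, 0], [0.08, -0.16, 0, 0, 0, 0], [0.06, -0.16, 0, 0, 0, 0], [0.05, -0.17, 0, 0, 0, 0]]
```

Emit:
play_rows:
  commands:
    - [0.06, 0.28, 0, 0, 0, 0]
    - [0.06, 0.28, 0, 0, 0, 0]
    - [0.06, 0.28, 0, 0, 0, 0]
    - [0.06, 0.28, 0, 0, 0, 0]
    - [0.05, 0.28, 0, 0, 0, 0]
    - [0.05, 0.28, 0, 0, 0, 0]
    - [0.05, 0.24, 0, 0, 0, 0]
    - [0, 0, 0, 0, 0, 0]

```text
time_s: 15.75
eef_pos: [0.5596, 0.2509, 0.2325]
orientation: [0.017, 0.074, 0.997, 0.003]
contact_force: [0.7, 1.8, 0.8]
gripper_width: 0.0208
```

```bash
python3 beads.py e
```

```text
[210 241  21   9 141] px [220.2 244.6] rel [74.8  4.1] r75 a3 S7 V182
[192 247  19  19 257] px [200.8 256.3] rel [53.8 40.3] r67 a37 S37 V174
[254 279   8   9  45] px [257.8 283.1] rel [  1.5 -65.3] r65 a-89 S44 V150
[250 292   8   8  45] px [253.5 295.7] rel [-21.7 -57.1] r61 a-111 S44 V150
[185 294  18  18 233] px [193.7 302.5] rel [-31.6  53.6] r62 a121 S44 V169
[237 296  17  22  92] px [245.3 306.3] rel [-40.8 -41.6] r58 a-134 S11 V171
[204 311  10  10  79] px [208.8 315.4] rel [-56.1  25.9] r62 a155 S8 V180
[218 314  10  10  80] px [222.3 318.5] rel [-62.2   0.9] r62 a179 S7 V181
15.8 [0.56  0.25  0.232] [0.017 0.074 0.997 0.003] [-0.826  0.036  0.428]
```

Foot is in the gap between the balls, all beads are visible. Sweep clockwise, driving ball 0.

Emit:
play_rows:
  commands:
    - [0.17, -0.04, 0, 0, 0, 0]
    - [0.16, -0.06, 0, 0, 0, 0]
    - [0.16, -0.07, 0, 0, 0, 0]

```text
time_s: 16.1
eef_pos: [0.5705, 0.2457, 0.2323]
orientation: [0.011, 0.075, 0.997, 0.003]
contact_force: [-10.0, 3.5, 7.7]
gripper_width: 0.0209
```

Emit:
play_rows:
  commands:
    - [0.15, -0.08, 0, 0, 0, 0]
    - [0.15, -0.09, 0, 0, 0, 0]
    - [0.13, -0.1, 0, 0, 0, 0]

```text
time_s: 16.4
eef_pos: [0.5824, 0.2401, 0.2325]
orientation: [0.011, 0.074, 0.997, 0.005]
contact_force: [-3.5, 1.5, 3.4]
gripper_width: 0.0211
```

```bash
python3 beads.py f
```

```text
[212 241  20   9 133] px [220.6 244.5] rel [75.1  3.3] r75 a3 S13 V178
[194 246  17  12  96] px [202.7 250.7] rel [64.1 36.8] r74 a30 S44 V165
[252 279  10   9  62] px [256.8 283. ] rel [  1.6 -63.4] r63 a-89 S34 V158
[248 291  11  10  81] px [253.  295.4] rel [-21.2 -56.2] r60 a-111 S8 V183
[185 293  18  19 250] px [193.8 302. ] rel [-30.7  53.5] r62 a120 S45 V171
[237 296  17  22  92] px [245.3 306.3] rel [-40.8 -41.6] r58 a-134 S11 V174
[204 311  10  10  81] px [208.7 315.4] rel [-56.1  26. ] r62 a155 S8 V182
[218 314  10  10  81] px [222.4 318.4] rel [-62.1   0.9] r62 a179 S7 V183
16.45 [0.583 0.239 0.232] [0.011 0.074 0.997 0.004] [-7.933  3.846  7.766]
```

Emit:
play_rows:
  commands:
    - [0.06, -0.06, 0.05, 0, 0, 0]
    - [0.12, -0.12, 0, 0, 0, 0]
    - [0.11, -0.13, 0, 0, 0, 0]

```text
time_s: 16.75
eef_pos: [0.5927, 0.2276, 0.2324]
orientation: [0.012, 0.074, 0.997, 0.002]
contact_force: [-0.4, -0.3, -1.4]
gripper_width: 0.0208
```

Emit:
play_rows:
  commands:
    - [0.1, -0.14, 0, 0, 0, 0]
    - [0.09, -0.15, 0, 0, 0, 0]
    - [0, 0, 0, 0, 0, 0]

```text
time_s: 17.05
eef_pos: [0.5976, 0.2171, 0.2312]
orientation: [0.01, 0.075, 0.997, 0.001]
contact_force: [-6.7, 1.0, -1.0]
gripper_width: 0.0206
```

```bash
python3 beads.py g
```

```text
[210 241  11   5  24] px [214.1 242.4] rel [79.3 15.5] r81 a11 S47 V162
[225 241   9   8  51] px [229.  244.1] rel [ 75.4 -12.4] r76 a-9 S26 V168
[235 245   9   8  45] px [239.1 248.7] rel [ 66.3 -31.2] r73 a-25 S45 V150
[242 266  14  10  82] px [247.9 270.4] rel [ 25.5 -47.2] r54 a-62 S8 V183
[252 278  11  10  83] px [256.9 282.6] rel [  2.5 -63.7] r64 a-88 S8 V184
[248 291  11  10  83] px [252.9 295.4] rel [-21.2 -56. ] r60 a-111 S8 V184
[185 293  18  19 252] px [193.7 302. ] rel [-30.7  53.6] r62 a120 S45 V172
[237 296  17  22  92] px [245.3 306.3] rel [-40.8 -41.6] r58 a-134 S11 V176
[204 311  10  10  80] px [208.7 315.4] rel [-56.   26.1] r62 a155 S8 V185
[218 314  10  10  80] px [222.4 318.4] rel [-62.2   0.9] r62 a179 S8 V185
17.1 [0.598 0.217 0.231] [0.01  0.075 0.997 0.001] [-5.688  0.498 -0.841]
```

Ball 0 is out of its slot and both beads are moving round, now at -9° and -25°. Continue.

```bash
python3 arc.py 61 27 -23 10
```

```text
61.0 27.0 -23.0 [1.812 0.923] [[0.07, -0.16, 0, 0, 0, 0], [0.06, -0.17, 0, 0, 0, 0], [0.04, -0.17, 0, 0, 0, 0], [0.03, -0.17, 0, 0, 0, 0], [0.01, -0.18, 0, 0, 0, 0], [-0.0, -0.18, 0, 0, 0, 0], [-0.02, -0.18, 0, 0, 0, 0], [-0.03, -0.17, 0, 0, 0, 0], [-0.05, -0.17, 0, 0, 0, 0], [-0.06, -0.17, 0, 0, 0, 0]]
```

Emit:
play_rows:
  commands:
    - [0.07, -0.17, 0, 0, 0, 0]
    - [0.06, -0.17, 0, 0, 0, 0]
    - [0.05, -0.17, 0, 0, 0, 0]
    - [0.03, -0.17, 0, 0, 0, 0]

```text
time_s: 17.5
eef_pos: [0.6035, 0.1979, 0.2318]
orientation: [0.01, 0.075, 0.997, 0.002]
contact_force: [-8.2, 0.9, 1.1]
gripper_width: 0.0209
```

Emit:
play_rows:
  commands:
    - [0.01, -0.18, 0, 0, 0, 0]
    - [0, -0.18, 0, 0, 0, 0]
    - [-0.02, -0.18, 0, 0, 0, 0]

```text
time_s: 17.8
eef_pos: [0.6029, 0.1812, 0.2318]
orientation: [0.01, 0.075, 0.997, 0.001]
contact_force: [-7.1, 0.6, 1.0]
gripper_width: 0.0206
```

```bash
python3 beads.py h
```

```text
[247 251   7   8  25] px [250.1 255.6] rel [ 53.1 -51.6] r74 a-44 S44 V152
[252 278  11  10  80] px [256.9 282.6] rel [  2.4 -63.7] r64 a-88 S8 V183
[248 291  11  10  80] px [253.1 295.4] rel [-21.2 -56.3] r60 a-111 S8 V183
[238 296  16  21  78] px [245.8 306.7] rel [-41.7 -42.5] r60 a-134 S17 V168
[197 298   6  12  45] px [199.7 303.9] rel [-34.6  42.5] r55 a129 S47 V160
[204 311  10  10  80] px [208.7 315.4] rel [-56.   26.1] r62 a155 S8 V182
[218 314  10  10  78] px [222.3 318.5] rel [-62.2   0.9] r62 a179 S8 V183
17.85 [0.603 0.179 0.232] [0.01  0.076 0.997 0.   ] [-8.246 -1.636  1.575]
```

Emit:
play_rows:
  commands:
    - [-0.1, -0.16, 0, 0, 0, 0]
    - [-0.07, -0.16, 0, 0, 0, 0]
    - [-0.07, -0.16, 0, 0, 0, 0]

```text
time_s: 18.15
eef_pos: [0.6007, 0.1647, 0.2331]
orientation: [0.016, 0.076, 0.997, 0.001]
contact_force: [0.0, 0.1, -1.5]
gripper_width: 0.0209
```

Emit:
play_rows:
  commands:
    - [-0.08, -0.16, 0, 0, 0, 0]
    - [-0.09, -0.15, 0, 0, 0, 0]
    - [0, 0, 0, 0, 0, 0]

```text
time_s: 18.45
eef_pos: [0.596, 0.1558, 0.2344]
orientation: [0.017, 0.076, 0.997, 0.001]
contact_force: [-0.3, 0.5, -1.5]
gripper_width: 0.0209
```

```bash
python3 beads.py i
```

```text
[182 249  22  42 580] px [192.4 271. ] rel [26.6 56.1] r62 a65 S54 V156
[253 278  10  10  75] px [257.1 282.6] rel [  2.4 -64. ] r64 a-88 S8 V182
[249 291  10  10  76] px [253.1 295.4] rel [-21.1 -56.4] r60 a-111 S8 V182
[238 296  16  21  74] px [245.8 306.6] rel [-41.5 -42.5] r59 a-134 S17 V168
[224 316   4   7  20] px [225.4 319.2] rel [-63.8  -4.8] r64 a-176 S7 V173
18.5 [0.596 0.157 0.234] [0.017 0.076 0.997 0.002] [ 0.893  0.899 -0.977]
```

Both beads of that sector have gone from view, most likely through the slot at -58.5°. I continue clockwise to drive the next pair (-88°, -111°) to the slot at -148.5°.

```bash
python3 arc.py 60 -37 -62 5 59.5 -62 -102 8 59.5 -102 -127 5
```

```text
60.0 -37.0 -62.0 [ 1.597 -1.204] [[-0.11, -0.13, 0, 0, 0, 0], [-0.12, -0.12, 0, 0, 0, 0], [-0.13, -0.11, 0, 0, 0, 0], [-0.14, -0.1, 0, 0, 0, 0], [-0.15, -0.09, 0, 0, 0, 0]]
59.5 -62.0 -102.0 [ 0.931 -1.751] [[-0.16, -0.07, 0, 0, 0, 0], [-0.16, -0.06, 0, 0, 0, 0], [-0.17, -0.05, 0, 0, 0, 0], [-0.17, -0.03, 0, 0, 0, 0], [-0.17, -0.02, 0, 0, 0, 0], [-0.17, -0.0, 0, 0, 0, 0], [-0.17, 0.01, 0, 0, 0, 0], [-0.17, 0.03, 0, 0, 0, 0]]
59.5 -102.0 -127.0 [-0.412 -1.94 ] [[-0.17, 0.04, 0, 0, 0, 0], [-0.16, 0.06, 0, 0, 0, 0], [-0.16, 0.07, 0, 0, 0, 0], [-0.15, 0.09, 0, 0, 0, 0], [-0.14, 0.1, 0, 0, 0, 0]]
```

Emit:
play_rows:
  commands:
    - [-0.11, -0.13, 0, 0, 0, 0]
    - [-0.12, -0.12, 0, 0, 0, 0]
    - [-0.13, -0.11, 0, 0, 0, 0]
    - [-0.14, -0.1, 0, 0, 0, 0]
    - [-0.15, -0.09, 0, 0, 0, 0]

```text
time_s: 19.0
eef_pos: [0.5756, 0.1425, 0.2342]
orientation: [0.017, 0.075, 0.997, 0.004]
contact_force: [1.0, 3.3, -1.7]
gripper_width: 0.0207
```

Emit:
play_rows:
  commands:
    - [-0.16, -0.07, 0, 0, 0, 0]
    - [-0.16, -0.06, 0, 0, 0, 0]
    - [-0.17, -0.05, 0, 0, 0, 0]
    - [-0.17, -0.03, 0, 0, 0, 0]

```text
time_s: 19.4
eef_pos: [0.5574, 0.1411, 0.2353]
orientation: [0.019, 0.073, 0.997, 0.007]
contact_force: [4.9, 8.8, -2.3]
gripper_width: 0.0206
```

Emit:
play_rows:
  commands:
    - [-0.17, -0.02, 0, 0, 0, 0]
    - [-0.17, 0, 0, 0, 0, 0]
    - [-0.17, 0.01, 0, 0, 0, 0]

```text
time_s: 19.7
eef_pos: [0.5467, 0.1411, 0.2378]
orientation: [0.025, 0.074, 0.997, 0.009]
contact_force: [7.0, 8.0, 0.0]
gripper_width: 0.0208
```

```bash
python3 beads.py j
```

```text
[219 241  18  19 245] px [227.9 250.2] rel [ 64.1 -10.3] r65 a-9 S36 V172
[242 248   9   9  60] px [245.5 252.3] rel [ 59.4 -43. ] r73 a-36 S8 V180
[247 261  15  15 113] px [254.  268.1] rel [ 29.6 -58.5] r66 a-63 S10 V177
[200 291  22  40 510] px [210.8 312.3] rel [-50.4  22.2] r55 a156 S55 V144
[177 292  22  25 337] px [188.2 304.1] rel [-34.4  63.9] r73 a118 S53 V159
[247 304  13  14  93] px [253.  309.6] rel [-47.3 -55.9] r73 a-130 S11 V175
19.75 [0.546 0.141 0.238] [0.024 0.074 0.997 0.009] [ 6.574  9.196 -1.067]
```

A bead remains near -36°, and the foot has again slipped inside a bead because the arm is soft radially. Next time I'll let the foot ride lightly on the wall, with a commanded radius of about 65. First I back off and re-measure.

Emit:
play_rows:
  commands:
    - [0.1, 0.3, -0.03, 0, 0, 0]
    - [0, 0.4, 0, 0, 0, 0]
    - [0, 0.5, 0, 0, 0, 0]
    - [0, 0.5, 0, 0, 0, 0]
    - [0, 0.2, 0, 0, 0, 0]
    - [0, 0, 0, 0, 0, 0]

```text
time_s: 20.35
eef_pos: [0.5429, 0.193, 0.2324]
orientation: [0.016, 0.074, 0.997, 0.002]
contact_force: [-0.4, -0.5, -1.2]
gripper_width: 0.0212
```

```bash
python3 beads.py k; python3 foot.py k2
```

```text
[219 241  19  20 276] px [227.9 251. ] rel [ 62.6 -10.2] r63 a-9 S37 V175
[242 248   9   9  61] px [245.6 252.4] rel [ 59.1 -43.3] r73 a-36 S8 V183
[210 255  14  17  76] px [216.6 263.1] rel [40.3 11. ] r42 a15 S6 V172
[244 261  18  15 125] px [253.5 268.5] rel [ 28.8 -57.7] r65 a-63 S10 V180
[259 289   6   8  28] px [261.8 292.4] rel [-16.  -72.4] r74 a-102 S45 V147
[244 304  14  14  85] px [250.6 310.7] rel [-49.3 -51.3] r71 a-134 S10 V179
[205 312  11  10  77] px [210.  316.4] rel [-58.   23.7] r63 a158 S7 V182
[219 315  10  10  79] px [223.5 319.7] rel [-64.6  -1.2] r65 a-179 S8 V180
20.4 [0.543 0.192 0.233] [0.016 0.074 0.997 0.001] [-0.076  0.542 -2.239]
(302, np.int64(215), np.int64(224), 8) (304, np.int64(213), np.int64(230), 18) (306, np.int64(211), np.int64(230), 20) 
mask v 301 307 pred@TCP v 276.54036080644295 297.265696594038 u 212.34965363956434 234.9184456612171
lo 301 mid u 221.5 2
lo 302 mid u 219.5 8
hi 307 mid u 221.0 17
hi 306 mid u 220.5 20
20.45 [ -4.07   -1.732 232.608] [ 0.167  0.288 -1.194] 0.020766764936338042
```

The top view shows the foot has swung about 18 mm towards -x in the grip, turning about the jaw axis, so I'll correct by tilting the tool. The pot has slid only about 2 mm.

Emit:
play_rows:
  commands:
    - [0, 0, 0, -0.05, -0.3, 0]
    - [0, 0, 0, -0.05, -0.3, 0]
    - [0, 0, 0, 0, 0, 0]

```text
time_s: 20.75
eef_pos: [0.5425, 0.1906, 0.2329]
orientation: [0.061, 0.075, 0.995, -0.003]
contact_force: [-0.4, 0.3, -1.8]
gripper_width: 0.0208
```

```bash
python3 foot.py l; python3 - <<'E'
from h import *
import cv2
s=r.snapshot("scene")[:,:,::-1].copy();cv2.imwrite("pics/s_l.png",s);t=cv2.imread("pics/t_l.png")
a=cv2.resize(t[232:338,167:273],None,fx=3.7,fy=3.7,interpolation=2);b=cv2.resize(s[150:256,355:461],None,fx=3.7,fy=3.7,interpolation=2)
cv2.imwrite("pics/l_l.png",np.clip(np.hstack([a,b])*1.3,0,255).astype(np.uint8))
# rim refit by Hough
g=cv2.cvtColor(t,cv2.COLOR_BGR2GRAY)
c=cv2.HoughCircles(cv2.GaussianBlur(cv2.resize(g,None,fx=4,fy=4,interpolation=2),(5,5),1),3,1,400,param1=120,param2=30,minRadius=185,maxRadius=202)
c0=cv2.HoughCircles(cv2.GaussianBlur(cv2.resize(cv2.imread("pics/top0.png",0),None,fx=4,fy=4,interpolation=2),(5,5),1),3,1,400,param1=120,param2=30,minRadius=185,maxRadius=202)
for x in(c,c0): print(x[0][:3]/4)
E
```

```text
(285, np.int64(223), np.int64(225), 3) 
mask v 284 285 pred@TCP v 276.7915497403953 297.5186393171498 u 212.39237654642415 234.9610751525152
lo 284 mid u 223.0 5
lo 285 mid u 224.0 3
hi 285 mid u 224.0 3
hi 284 mid u 223.0 5
20.8 [ -4.534  -1.808 233.037] [ 0.063 -0.655 -1.547] 0.0208111086282955
[[221.375 285.875  47.6  ]]
[[219.625 284.625  47.55 ]]
```

View pics/l_l.png

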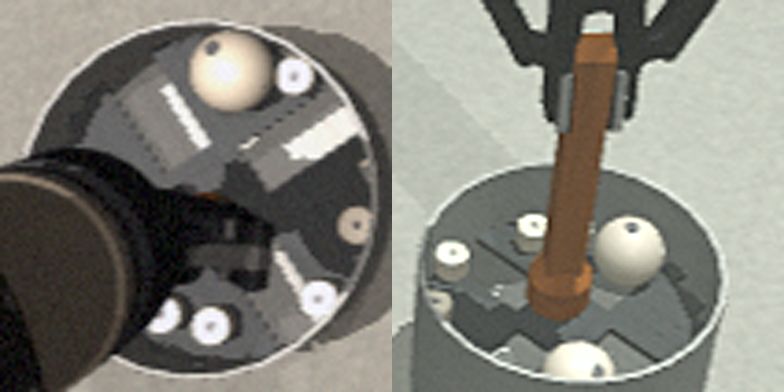

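The picture shows ball 0 at top-crop (230,68) with a bead against it at (295,75). Other beads are at (355,225), (320,297, on the edge of the -148° slot), (210,325) and (160,315). So five are still up and one is through. The foot is again near the pot centre. I'll recompute the positions with the pot shifted 2-3 mm.

```bash
sed -i 's/pot=np.array(\[.5476,.1923,0\])/pot=np.array([.5452,.189,0])/' beads.py foot.py; python3 - <<'E'
from h import *
pot=np.array([.5452,.189,0])
for nm,(x,y),z in (("b0",(230,68),.081),("A",(295,75),.076),("B",(355,225),.076),("C",(320,297),.076),("D",(210,325),.076),("E",(160,315),.076)):
    d=1e3*(onz("top",x/3.7+166.5,y/3.7+231.5,z)-pot);print(nm,d[:2],"r%.0f a%.0f"%(np.hypot(*d[:2]),np.degrees(np.arctan2(d[1],d[0]))))
S=lambda x,y:((x-392)/3.7+354.5-1.7,y/3.7+149.5-1.5)
th=np.linspace(0,6.283,90)
for z in(.063,.066):
  def res(p):
    q=proj("scene",np.array([[p[0]+.019*np.cos(a),p[1]+.019*np.sin(a),z+h] for h in(0,.022) for a in th]));return [q[:,0].min()-S(528,0)[0],q[:,0].max()-S(592,0)[0],q[:,1].max()-S(0,320)[1]]
  s=least_squares(res,pot[:2]);print(z,1e3*(s.x-pot[:2]),s.fun)
print("TCP",1e3*(r.observe()["eef_pos"]-pot))
d=1e3*(onz("scene",S(630,250)[0],S(630,250)[1],.079)-pot);print("b1",d,np.hypot(*d[:2]),np.degrees(np.arctan2(d[1],d[0])))
E
python3 arc.py 64 -68 -98 6 64 -98 -130 7
```

```text
b0 [66.643 -9.2  ] r67 a-8
A [ 62.731 -41.118] r75 a-33
B [-13.422 -70.439] r72 a-101
C [-48.878 -52.483] r72 a-133
D [-61.465   2.531] r62 a178
E [-55.928  27.421] r62 a154
0.063 [-18.182   2.59 ] [-0.599  0.59  -0.018]
0.066 [-15.58    1.519] [-0.631  0.622 -0.019]
TCP [ -1.582   1.35  233.105]
b1 [-31.355  49.41   79.   ] 58.51949070043513 122.39893945547327
64.0 -68.0 -98.0 [ 0.799 -1.978] [[-0.18, -0.06, 0, 0, 0, 0], [-0.18, -0.05, 0, 0, 0, 0], [-0.18, -0.03, 0, 0, 0, 0], [-0.19, -0.01, 0, 0, 0, 0], [-0.19, 0.0, 0, 0, 0, 0], [-0.19, 0.02, 0, 0, 0, 0]]
64.0 -98.0 -130.0 [-0.297 -2.113] [[-0.17, 0.03, 0, 0, 0, 0], [-0.16, 0.04, 0, 0, 0, 0], [-0.16, 0.06, 0, 0, 0, 0], [-0.16, 0.07, 0, 0, 0, 0], [-0.15, 0.08, 0, 0, 0, 0], [-0.14, 0.09, 0, 0, 0, 0], [-0.13, 0.1, 0, 0, 0, 0]]
```

The foot is still about 14 mm towards -x in the hand, as both views agree. I'll tilt a bit more so that it stands upright, go out to -68° and sweep the pair B and C clockwise along the wall.

Emit:
play_rows:
  commands:
    - [0, 0, 0, -0.08, -0.55, 0]
    - [0.11, -0.25, 0, 0, 0, 0]
    - [0.11, -0.25, 0, 0, 0, 0]
    - [0.11, -0.25, 0, 0, 0, 0]
    - [0.11, -0.26, 0, 0, 0, 0]
    - [0.11, -0.26, 0, 0, 0, 0]
    - [0.11, -0.26, 0, 0, 0, 0]
    - [0.11, -0.26, 0, 0, 0, 0]
    - [0.08, -0.2, 0, 0, 0, 0]
    - [0, 0, 0, 0, 0, 0]

```text
time_s: 21.85
eef_pos: [0.5692, 0.1306, 0.2329]
orientation: [0.103, 0.075, 0.992, -0.005]
contact_force: [-0.5, 0.7, -1.0]
gripper_width: 0.0204
```

```bash
python3 beads.py m; python3 foot.py m2
```

```text
[219 241  19  18 239] px [227.8 250.2] rel [66.5 -6.7] r67 a-6 S36 V176
[242 248   9   9  60] px [245.7 252.4] rel [ 61.6 -40.1] r73 a-33 S7 V182
[210 255   7   7  29] px [213.3 258.1] rel [52.3 20.4] r56 a21 S6 V169
[259 291   6   7  22] px [261.8 294.5] rel [-17.4 -69.2] r71 a-104 S8 V180
[248 308  10  10  60] px [252.2 311.8] rel [-48.9 -51. ] r71 a-134 S8 V180
21.9 [0.569 0.131 0.233] [ 0.103  0.075  0.992 -0.005] [-0.227 -1.268 -1.221]
(262, np.int64(253), np.int64(256), 4) (264, np.int64(248), np.int64(261), 9) (266, np.int64(259), np.int64(262), 4) (268, np.int64(261), np.int64(263), 3) (270, np.int64(260), np.int64(262), 3) 
mask v 262 270 pred@TCP v 261.98116590705195 282.6049902166316 u 244.33327821883833 266.0729674241283
lo 262 mid u 254.5 4
lo 263 mid u 254.5 7
hi 270 mid u 261.0 3
hi 269 mid u 261.5 2
21.95 [ 23.875 -57.439 232.899] [-0.194  0.877 -2.26 ] 0.02059735496077455
```

Emit:
play_rows:
  commands:
    - [-0.13, -0.15, 0, 0, 0, 0]
    - [-0.18, -0.09, 0, 0, 0, 0]
    - [-0.18, -0.03, 0, 0, 0, 0]
    - [-0.19, -0.01, 0, 0, 0, 0]

```text
time_s: 22.35
eef_pos: [0.5485, 0.1257, 0.2337]
orientation: [0.104, 0.074, 0.992, -0.003]
contact_force: [0.7, 5.9, -1.2]
gripper_width: 0.0206
```

Emit:
play_rows:
  commands:
    - [-0.19, 0, 0, 0, 0, 0]
    - [-0.19, 0.02, 0, 0, 0, 0]
    - [-0.17, 0.03, 0, 0, 0, 0]
    - [-0.16, 0.04, 0, 0, 0, 0]

```text
time_s: 22.75
eef_pos: [0.5287, 0.1263, 0.2339]
orientation: [0.105, 0.074, 0.992, -0.005]
contact_force: [3.9, 4.9, -1.6]
gripper_width: 0.0203
```

```bash
python3 beads.py n
```

```text
[219 241  18  20 267] px [227.8 251.1] rel [64.8 -6.7] r65 a-6 S37 V175
[242 248   9   9  60] px [245.6 252.4] rel [ 61.5 -40. ] r73 a-33 S8 V182
[210 255  14  17  76] px [216.6 263.1] rel [42.7 14.3] r45 a19 S6 V171
[243 261  19  17 149] px [252.5 269.4] rel [ 29.5 -52.5] r60 a-61 S9 V180
[187 294   8  18 103] px [190.5 302.1] rel [-28.5  62.9] r69 a114 S37 V174
22.8 [0.528 0.127 0.234] [ 0.105  0.074  0.992 -0.004] [ 2.489  4.012 -2.105]
```

Emit:
play_rows:
  commands:
    - [-0.17, 0.06, 0, 0, 0, 0]
    - [-0.16, 0.07, 0, 0, 0, 0]
    - [-0.15, 0.08, 0, 0, 0, 0]

```text
time_s: 23.1
eef_pos: [0.5155, 0.1326, 0.2347]
orientation: [0.107, 0.075, 0.991, -0.004]
contact_force: [4.7, 4.3, -0.2]
gripper_width: 0.021
```

Emit:
play_rows:
  commands:
    - [-0.14, 0.09, 0, 0, 0, 0]
    - [-0.13, 0.1, 0, 0, 0, 0]
    - [-0.12, 0.11, 0, 0, 0, 0]

```text
time_s: 23.4
eef_pos: [0.5024, 0.1404, 0.2338]
orientation: [0.105, 0.075, 0.992, -0.006]
contact_force: [2.1, 2.8, -1.6]
gripper_width: 0.0208
```

```bash
python3 beads.py o; python3 foot.py o2
```

```text
[219 241  19  20 266] px [227.9 251.1] rel [64.7 -6.8] r65 a-6 S37 V175
[242 248   9   9  60] px [245.7 252.4] rel [ 61.6 -40.1] r73 a-33 S7 V182
[210 255  14  17  76] px [216.6 263.1] rel [42.7 14.3] r45 a19 S6 V171
[243 261  19  17 149] px [252.5 269.4] rel [ 29.5 -52.5] r60 a-61 S9 V180
[187 294  18  18 244] px [195.2 302.1] rel [-28.6  54.2] r61 a118 S37 V174
[238 297   6   5  18] px [240.6 298.8] rel [-24.5 -29.8] r39 a-129 S15 V165
23.45 [0.501 0.141 0.233] [ 0.104  0.074  0.992 -0.006] [ 0.477  3.588 -1.52 ]
(299, np.int64(246), np.int64(256), 11) (301, np.int64(244), np.int64(258), 15) (303, np.int64(242), np.int64(259), 18) (305, np.int64(240), np.int64(260), 21) (307, np.int64(237), np.int64(260), 19) (309, np.int64(232), np.int64(259), 22) (311, np.int64(232), np.int64(258), 16) (313, np.int64(237), np.int64(257), 8) (315, np.int64(254), np.int64(256), 3) 
mask v 298 316 pred@TCP v 298.6036337693684 319.8386337918299 u 239.4784733557804 261.4706992653225
lo 298 mid u 251.0 5
lo 299 mid u 251.0 11
hi 316 mid u 254.5 2
hi 315 mid u 255.0 3
23.5 [-43.923 -47.885 233.237] [ 1.828  4.576 -0.131] 0.020842656069001854
```

Emit:
play_rows:
  commands:
    - [-0.11, 0.12, 0, 0, 0, 0]
    - [-0.1, 0.13, 0, 0, 0, 0]
    - [-0.08, 0.13, 0, 0, 0, 0]
    - [0, 0, 0, 0, 0, 0]

```text
time_s: 23.9
eef_pos: [0.4925, 0.1531, 0.233]
orientation: [0.103, 0.074, 0.992, -0.005]
contact_force: [4.1, 1.8, -1.2]
gripper_width: 0.021
```

Emit:
play_rows:
  commands:
    - [0.29, 0.18, 0, 0, 0, 0]
    - [0.29, 0.2, 0, 0, 0, 0]
    - [0.29, 0.2, 0, 0, 0, 0]
    - [0.29, 0.2, 0, 0, 0, 0]
    - [0.29, 0.2, 0, 0, 0, 0]
    - [0.29, 0.22, 0, 0, 0, 0]

```text
time_s: 24.5
eef_pos: [0.5454, 0.1889, 0.2325]
orientation: [0.103, 0.075, 0.992, -0.006]
contact_force: [-0.4, -0.1, 0.1]
gripper_width: 0.0209
```

Emit:
play_rows:
  commands:
    - [0.06, 0.28, 0, 0, 0, 0]
    - [0.06, 0.28, 0, 0, 0, 0]
    - [0.05, 0.28, 0, 0, 0, 0]
    - [0.05, 0.28, 0, 0, 0, 0]
    - [0.05, 0.28, 0, 0, 0, 0]
    - [0.05, 0.28, 0, 0, 0, 0]
    - [0.03, 0.25, 0, 0, 0, 0]
    - [0, 0, 0, 0, 0, 0]

```text
time_s: 25.3
eef_pos: [0.555, 0.2484, 0.2328]
orientation: [0.103, 0.073, 0.992, -0.005]
contact_force: [-0.6, 0.1, -2.6]
gripper_width: 0.0208
```

```bash
python3 beads.py p; python3 foot.py p2;python3 arc.py 60 80 110 6 61 110 150 8
```

```text
[219 241  19  20 268] px [227.9 251.1] rel [64.8 -6.9] r65 a-6 S37 V175
[242 248   9   9  59] px [245.7 252.4] rel [ 61.6 -40.1] r74 a-33 S7 V183
[210 255  14  16  71] px [216.3 262.6] rel [43.7 14.8] r46 a19 S6 V170
[251 261  11   9  51] px [256.7 265.6] rel [ 36.4 -60.5] r71 a-59 S11 V177
[186 297  18  16 125] px [195.6 306.6] rel [-36.9  53.4] r65 a125 S47 V165
[243 305   9  13  38] px [247.7 310.5] rel [-46.3 -42.7] r63 a-137 S11 V162
[205 312  11  10  78] px [210.  316.4] rel [-55.6  27. ] r62 a154 S7 V181
[219 315  10  10  79] px [223.5 319.7] rel [-62.2   2.1] r62 a178 S7 V180
25.35 [0.555 0.247 0.233] [ 0.103  0.074  0.992 -0.005] [ 0.16   0.218 -0.966]
(271, np.int64(190), np.int64(197), 8) (273, np.int64(186), np.int64(201), 16) (275, np.int64(175), np.int64(203), 21) (277, np.int64(168), np.int64(203), 23) (279, np.int64(190), np.int64(204), 15) (281, np.int64(193), np.int64(204), 12) (283, np.int64(196), np.int64(204), 9) (285, np.int64(197), np.int64(203), 7) (287, np.int64(199), np.int64(201), 3) 
mask v 271 287 pred@TCP v 270.8522765660432 291.5528639352742 u 181.94779170331148 205.23403832881235
lo 271 mid u 193.5 8
lo 272 mid u 193.5 12
hi 287 mid u 200.0 3
hi 286 mid u 200.0 5
25.4 [ 10.056  57.33  232.827] [ 0.018 -0.771 -1.237] 0.020660185762411902
60.0 80.0 110.0 [0.347 1.97 ] [[-0.17, 0.02, 0, 0, 0, 0], [-0.17, 0.01, 0, 0, 0, 0], [-0.17, -0.01, 0, 0, 0, 0], [-0.17, -0.02, 0, 0, 0, 0], [-0.17, -0.04, 0, 0, 0, 0], [-0.17, -0.05, 0, 0, 0, 0]]
61.0 110.0 150.0 [-0.695  1.911] [[-0.16, -0.07, 0, 0, 0, 0], [-0.16, -0.08, 0, 0, 0, 0], [-0.15, -0.1, 0, 0, 0, 0], [-0.14, -0.11, 0, 0, 0, 0], [-0.13, -0.12, 0, 0, 0, 0], [-0.12, -0.13, 0, 0, 0, 0], [-0.11, -0.14, 0, 0, 0, 0], [-0.1, -0.15, 0, 0, 0, 0]]
```

B and C are through, leaving A (-33°), D (178°) and E (154°). Now counter-clockwise, driving ball 1.

Emit:
play_rows:
  commands:
    - [-0.17, 0.02, 0, 0, 0, 0]
    - [-0.17, 0.01, 0, 0, 0, 0]
    - [-0.17, -0.01, 0, 0, 0, 0]
    - [-0.17, -0.02, 0, 0, 0, 0]

```text
time_s: 25.8
eef_pos: [0.5355, 0.2458, 0.2342]
orientation: [0.104, 0.075, 0.992, -0.005]
contact_force: [0.3, -0.4, -1.7]
gripper_width: 0.021
```

Emit:
play_rows:
  commands:
    - [-0.17, -0.04, 0, 0, 0, 0]
    - [-0.17, -0.05, 0, 0, 0, 0]
    - [-0.16, -0.07, 0, 0, 0, 0]

```text
time_s: 26.1
eef_pos: [0.5186, 0.2418, 0.2325]
orientation: [0.102, 0.074, 0.992, -0.005]
contact_force: [1.3, 0.4, -1.5]
gripper_width: 0.0205
```

```bash
python3 beads.py q
```

```text
[219 241  18  20 268] px [227.8 251.2] rel [64.6 -6.8] r65 a-6 S37 V174
[242 248   9   9  59] px [245.7 252.4] rel [ 61.6 -40.1] r74 a-33 S7 V183
[210 255  14  17  76] px [216.6 263.1] rel [42.7 14.3] r45 a19 S6 V171
[243 261  19  17 148] px [252.5 269.4] rel [ 29.5 -52.5] r60 a-61 S9 V179
[202 309  12  18 119] px [206.9 318.5] rel [-59.3  32.7] r68 a151 S39 V171
[231 316   7   9  38] px [234.4 320. ] rel [-63.2 -18.1] r66 a-164 S44 V148
[219 323  10   7  55] px [223.3 326.1] rel [-73.7   2.6] r74 a178 S12 V172
26.15 [0.518 0.241 0.232] [ 0.102  0.074  0.992 -0.006] [-1.785 -0.826 -2.017]
```

Emit:
play_rows:
  commands:
    - [-0.16, -0.08, 0, 0, 0, 0]
    - [-0.15, -0.1, 0, 0, 0, 0]
    - [-0.14, -0.11, 0, 0, 0, 0]
    - [-0.13, -0.12, 0, 0, 0, 0]

```text
time_s: 26.55
eef_pos: [0.5021, 0.229, 0.2329]
orientation: [0.103, 0.075, 0.992, -0.005]
contact_force: [-0.6, 0.8, -0.2]
gripper_width: 0.0208
```

Emit:
play_rows:
  commands:
    - [-0.12, -0.13, 0, 0, 0, 0]
    - [-0.11, -0.14, 0, 0, 0, 0]
    - [-0.1, -0.15, 0, 0, 0, 0]

```text
time_s: 26.85
eef_pos: [0.4922, 0.2161, 0.2328]
orientation: [0.103, 0.075, 0.992, -0.005]
contact_force: [-0.6, 0.1, -1.5]
gripper_width: 0.0206
```

```bash
python3 beads.py s
```

```text
[219 241  19  20 271] px [227.9 251.1] rel [64.8 -6.9] r65 a-6 S37 V175
[242 248   9   9  61] px [245.6 252.4] rel [ 61.5 -40. ] r73 a-33 S8 V182
[211 255  13  17  75] px [216.7 263.2] rel [42.5 14.1] r45 a18 S6 V172
[243 261  19  17 149] px [252.5 269.4] rel [ 29.5 -52.5] r60 a-61 S9 V180
[203 292  15  13 110] px [210.  298.1] rel [-21.9  26.8] r35 a129 S5 V178
[245 315   4   7  18] px [246.6 317.9] rel [-59.8 -40.5] r72 a-146 S44 V153
26.9 [0.492 0.215 0.233] [ 0.103  0.075  0.992 -0.006] [ 0.383 -0.107 -1.045]
```

Emit:
play_rows:
  commands:
    - [-0.07, -0.15, 0, 0, 0, 0]
    - [-0.06, -0.16, 0, 0, 0, 0]
    - [0, 0, 0, 0, 0, 0]

```text
time_s: 27.2
eef_pos: [0.4886, 0.2063, 0.2329]
orientation: [0.103, 0.075, 0.992, -0.006]
contact_force: [0.7, -0.3, -1.4]
gripper_width: 0.0208
```

Emit:
play_rows:
  commands:
    - [0.2, -0.03, 0, 0, 0, 0]
    - [0.3, -0.08, 0, 0, 0, 0]
    - [0.3, -0.08, 0, 0, 0, 0]
    - [0.3, -0.08, 0, 0, 0, 0]
    - [0.3, -0.08, 0, 0, 0, 0]
    - [0.3, -0.08, 0, 0, 0, 0]
    - [0.1, 0, 0, 0, 0, 0]
    - [0, 0, 0, 0, 0, 0]

```text
time_s: 28.0
eef_pos: [0.5432, 0.1942, 0.2328]
orientation: [0.103, 0.075, 0.992, -0.005]
contact_force: [-0.1, -0.1, -1.8]
gripper_width: 0.0206
```

```bash
sed -i 's/h\[...,2\]>140/h[...,2]>int(sys.argv[2] if len(sys.argv)>2 else 140)/' beads.py; python3 beads.py u 110
```

```text
[218 241  21  21 339] px [228.2 251. ] rel [64.8 -7.5] r65 a-7 S39 V168
[242 248  10  10  71] px [245.7 252.6] rel [ 61.1 -40.1] r73 a-33 S10 V177
[210 254  14  19  91] px [216.9 263.1] rel [42.8 13.8] r45 a18 S6 V164
[243 261  19  16 149] px [252.8 269.2] rel [ 29.8 -53.1] r61 a-61 S9 V179
[238 296   7   6  24] px [241.  298.7] rel [-24.3 -30.5] r39 a-129 S14 V153
[230 303  21  21 238] px [240.5 315.4] rel [-55.1 -29.4] r62 a-152 S41 V167
28.05 [0.543 0.195 0.233] [ 0.103  0.075  0.992 -0.005] [-0.41   0.61  -1.293]
```

Ball 1 now sits in the -150° slot, and D and E are no longer visible. Last is bead A at -33°: push it clockwise with ball 0.

```bash
python3 arc.py 60 38 -17 11
```

```text
60.0 38.0 -17.0 [1.576 1.231] [[0.1, -0.14, 0, 0, 0, 0], [0.09, -0.15, 0, 0, 0, 0], [0.08, -0.16, 0, 0, 0, 0], [0.06, -0.16, 0, 0, 0, 0], [0.05, -0.17, 0, 0, 0, 0], [0.03, -0.17, 0, 0, 0, 0], [0.02, -0.17, 0, 0, 0, 0], [0.0, -0.17, 0, 0, 0, 0], [-0.01, -0.17, 0, 0, 0, 0], [-0.03, -0.17, 0, 0, 0, 0], [-0.04, -0.17, 0, 0, 0, 0]]
```

Emit:
play_rows:
  commands:
    - [0.24, 0.15, 0, 0, 0, 0]
    - [0.24, 0.15, 0, 0, 0, 0]
    - [0.24, 0.15, 0, 0, 0, 0]
    - [0.24, 0.15, 0, 0, 0, 0]
    - [0.24, 0.15, 0, 0, 0, 0]
    - [0.24, 0.15, 0, 0, 0, 0]
    - [0.2, 0.15, 0, 0, 0, 0]
    - [0, 0, 0, 0, 0, 0]

```text
time_s: 28.85
eef_pos: [0.5926, 0.2269, 0.2327]
orientation: [0.103, 0.074, 0.992, -0.005]
contact_force: [-0.2, 1.1, -0.9]
gripper_width: 0.0206
```

```bash
python3 beads.py v 110;python3 foot.py v2
```

```text
[218 241  20  19 266] px [228.1 249.7] rel [67.4 -7.4] r68 a-6 S44 V143
[242 248   9   9  59] px [245.7 252.4] rel [ 61.5 -40.2] r73 a-33 S45 V144
[246 269   7   7  14] px [248.9 271.8] rel [ 25.2 -45.6] r52 a-61 S16 V112
[203 292  16  14 125] px [210.2 298.5] rel [-22.6  26.5] r35 a131 S17 V172
[238 296   7   6  25] px [241.1 298.8] rel [-24.4 -30.8] r39 a-128 S14 V157
[230 303  22  21 353] px [240.3 313.1] rel [-50.8 -28.9] r58 a-150 S39 V169
28.9 [0.592 0.226 0.233] [ 0.103  0.074  0.992 -0.005] [-0.614  0.061 -1.986]
(251, np.int64(200), np.int64(207), 8) (253, np.int64(198), np.int64(212), 15) (255, np.int64(206), np.int64(213), 8) (257, np.int64(209), np.int64(214), 6) (259, np.int64(211), np.int64(215), 5) (261, np.int64(214), np.int64(215), 2) 
mask v 251 261 pred@TCP v 250.8170039005585 271.648981288069 u 193.027974637747 215.9675769961064
lo 251 mid u 203.5 8
lo 252 mid u 203.5 12
hi 261 mid u 214.5 2
hi 260 mid u 213.5 4
28.95 [ 46.645  36.962 232.746] [-0.315  0.209 -2.336] 0.0208031303641108
```

Emit:
play_rows:
  commands:
    - [0.1, -0.14, 0, 0, 0, 0]
    - [0.09, -0.15, 0, 0, 0, 0]
    - [0.08, -0.16, 0, 0, 0, 0]
    - [0.06, -0.16, 0, 0, 0, 0]

```text
time_s: 29.35
eef_pos: [0.6021, 0.2069, 0.2331]
orientation: [0.103, 0.075, 0.992, -0.005]
contact_force: [-0.4, 0.3, -1.0]
gripper_width: 0.0209
```

Emit:
play_rows:
  commands:
    - [0.05, -0.17, 0, 0, 0, 0]
    - [0.03, -0.17, 0, 0, 0, 0]
    - [0.01, -0.17, 0, 0, 0, 0]

```text
time_s: 29.65
eef_pos: [0.6046, 0.1916, 0.2329]
orientation: [0.103, 0.075, 0.992, -0.005]
contact_force: [0.1, -0.5, -0.9]
gripper_width: 0.0209
```

```bash
python3 beads.py w 110
```

```text
[238 249  13  17 152] px [244. 257.] rel [ 53.1 -36.8] r65 a-35 S48 V126
[218 266   6   7  26] px [220.4 269.1] rel [31.5  7.2] r32 a13 S17 V160
[243 266  18  12 112] px [250.9 271. ] rel [ 26.6 -49.4] r56 a-62 S16 V173
[203 292  16  14 127] px [210.3 298.5] rel [-22.6  26.3] r35 a131 S17 V172
[238 296   7   6  25] px [241.1 298.8] rel [-24.4 -30.8] r39 a-128 S15 V156
[230 303  22  21 352] px [240.3 313.1] rel [-50.8 -29. ] r59 a-150 S39 V169
29.7 [0.605 0.19  0.233] [ 0.103  0.075  0.992 -0.006] [ 0.092 -0.667 -1.692]
```

Bead A is gone too. Return to the centre, lift out, and check with a clear view.

Emit:
play_rows:
  commands:
    - [-0.3, 0.05, 0, 0, 0, 0]
    - [-0.5, 0.05, 0, 0, 0, 0]
    - [-0.6, 0, 0, 0, 0, 0]
    - [-0.6, 0, 0.2, 0, 0, 0]
    - [0, 0, 0.6, 0, 0, 0]
    - [0, 0, 0.8, 0, 0, 0]
    - [0, -0.3, 0.8, 0, 0, 0]
    - [0, -0.9, 0.6, 0, 0, 0]
    - [0, -1, 0.2, 0, 0, 0]
    - [-0.1, -1, 0, 0, 0, 0]

```text
time_s: 30.7
eef_pos: [0.5417, 0.0995, 0.3308]
orientation: [0.105, 0.074, 0.992, -0.005]
contact_force: [-0.1, 0.2, -1.6]
gripper_width: 0.0206
```

Emit:
play_rows:
  commands:
    - [-0.1, -1, 0, 0, 0, 0]
    - [-0.1, -1, 0, 0, 0, 0]
    - [-0.1, -1, 0, 0, 0, 0]
    - [-0.1, -1, 0, 0, 0, 0]
    - [-0.1, -1, 0, 0, 0, 0]
    - [-0.1, -1, 0, 0, 0, 0]
    - [0, 0, 0, 0, 0, 0]

```text
time_s: 31.4
eef_pos: [0.5219, -0.0865, 0.3293]
orientation: [0.103, 0.079, 0.991, -0.007]
contact_force: [-0.7, 0.0, -1.5]
gripper_width: 0.0204
```

```bash
python3 beads.py x 105; python3 - <<'E'
from h import *
import cv2
s=r.snapshot("scene")[:,:,::-1].copy();cv2.imwrite("pics/s_x.png",s);t=cv2.imread("pics/t_x.png")
o=r.observe();print(o["joint_positions"])
c=cv2.HoughCircles(cv2.GaussianBlur(cv2.resize(cv2.cvtColor(t,6),None,fx=4,fy=4,interpolation=2),(5,5),1),3,1,400,param1=120,param2=30,minRadius=185,maxRadius=202);print(c[0]/4)
for n,im in(("scene",s),("top",t)):
    h=cv2.cvtColor(im,cv2.COLOR_BGR2HSV);m=((h[...,0]<20)&(h[...,1]>110)&(h[...,2]>35)).astype(np.uint8)
    x,y=proj(n,o["eef_pos"]-[0,0,.1])[0].astype(int);k=np.zeros_like(m);k[max(0,y-80):y+80,max(0,x-60):x+60]=1;m&=k
    for v in range(y-80,y+80,5):
        u=np.where(m[v])[0]
        if len(u): print(n,v,u.min(),u.max(),len(u))
    for d in(-.173,0,.027): print(n,"axis",d,proj(n,o["eef_pos"]+[0,0,d])[0])
E
```

```text
[210 254  14  19 104] px [216.6 263.2] rel [42.6 14.4] r45 a19 S7 V155
[239 256  22  22 365] px [249.4 266.3] rel [ 35.4 -46.8] r59 a-53 S39 V164
[205 260   7  11  15] px [208.1 265.1] rel [39.4 30.2] r50 a37 S18 V106
[203 292  16  14 130] px [210.3 298.3] rel [-22.3  26.3] r34 a130 S5 V171
[230 296  22  28 387] px [240.3 312. ] rel [-48.7 -29.1] r57 a-149 S37 V164
31.45 [ 0.523 -0.083  0.329] [ 0.103  0.077  0.992 -0.006] [ 0.936  1.818 -0.891]
[-0.18   0.089  0.329  1.622 -0.035  1.228  1.573]
[[219.375 285.125  47.575]]
scene 133 253 265 13
scene 138 253 266 14
scene 143 254 265 12
scene 148 255 266 12
scene 153 256 266 11
scene 158 256 267 12
scene 163 257 268 12
scene 168 258 269 12
scene 173 259 269 11
scene 178 259 270 11
scene 183 260 270 10
scene 188 261 271 9
scene 193 262 271 10
scene 198 262 272 8
scene 203 263 275 8
scene 208 260 277 18
scene 213 261 278 18
scene 218 262 276 6
scene axis -0.173 [270.283 215.222]
scene axis 0 [261.972 145.631]
scene axis 0.027 [260.465 133.015]
top 286 374 385 12
top 291 370 390 10
top axis -0.173 [374.691 295.651]
top axis 0 [390.145 298.782]
top axis 0.027 [393.295 299.42 ]
```

No small beads are left on the floor: only the two balls, at (249,266) and (240,312), plus slot-light patches. The pot has settled near its starting place. Now I check how the muddler sits in the hand before bringing it home.

```bash
cat > hand.py <<'E'
# fit muddler (foot xyz, tilt, azimuth) in hand from the scene/top orange masks
from h import *
import cv2,sys
o=r.observe();R=Rq(o["orientation"]).as_matrix();tcp=o["eef_pos"]
B=np.array([1.7,1.5])
def mask(n,im,c,w):
    h=cv2.cvtColor(im,cv2.COLOR_BGR2HSV);m=((h[...,0]<20)&(h[...,1]>110)&(h[...,2]>35)).astype(np.uint8)
    k=np.zeros_like(m);x,y=c.astype(int);k[max(0,y-w):y+w,max(0,x-w):x+w]=1;return m&k
tag=sys.argv[1]
ims={}
for n in("scene","top"):
    ims[n]=r.snapshot(n)[:,:,::-1].copy();cv2.imwrite(f"pics/{n}_{tag}.png",ims[n])
mid=tcp+R[:,2]*.08
ms=mask("scene",ims["scene"],proj("scene",mid)[0]+B,75);mt=mask("top",ims["top"],proj("top",mid)[0],75)
th=np.linspace(0,6.283,24,endpoint=False);sq=[(1,1),(1,-1),(-1,-1),(-1,1)]
def sil(p,n,sh):
    f=p[:3];t,az=p[3:5];hh=np.array([np.cos(az),np.sin(az),0]);z=-np.sin(t)*hh+np.cos(t)*np.array([0,0,1]);x=np.cos(t)*hh+np.sin(t)*np.array([0,0,1]);y=np.cross(z,x)
    A=np.array([f+h*z+.019*(np.cos(a)*x+np.sin(a)*y) for h in(0,.022) for a in th]);H=np.array([f+h*z+.011*(i*x+j*y) for h in(.034,.2) for i,j in sq])
    C=np.vstack([A[24:],H[:4]])
    im=np.zeros((480,640),np.float32)
    for Q in(A,H,C): cv2.fillConvexPoly(im,cv2.convexHull(((proj(n,Q)+sh)*16).round().astype(np.int32)),1.,cv2.LINE_AA,4)
    return cv2.GaussianBlur(im,(0,0),1.)
fs,ft=[cv2.GaussianBlur(m.astype(np.float32),(0,0),1.) for m in(ms,mt)]
def cost(p):
    a=sil(p,"scene",B);b=sil(p,"top",0)
    # scene mask may miss pixels in shade: penalise mask outside model fully, model outside mask partly
    f=lambda a,m,w:(np.clip(m-a,0,1)**2).sum()+w*(np.clip(a-m,0,1)**2).sum()
    return f(a,fs,.5)+f(b,ft,.05)
from scipy.optimize import minimize
ez=-R[:,2]
p0=np.r_[tcp-.173*np.array([0,0,1]),.02,-.157] if len(sys.argv)<3 else np.array(eval(sys.argv[2]))
s=minimize(cost,p0,method="Nelder-Mead",options=dict(initial_simplex=np.vstack([p0]+[p0+d for d in np.diag([.01,.01,.01,.08,.1])]),maxiter=600,xatol=1e-4,fatol=.05))
p=s.x;t,az=p[3:5];z=np.array([-np.sin(t)*np.cos(az),-np.sin(t)*np.sin(az),np.cos(t)])
print("cost",cost(p0),s.fun,"foot",p[:3],"tilt",t,"az",az,"axis",z,"centre",p[:3]+.1*z)
d=tcp-p[:3];al=d@z;print("tcp",tcp,"along",al,"perp",d-al*z,"| in tool frame: axis",R.T@z,"foot-tcp",R.T@(p[:3]-tcp))
print("t",o["time_s"])
E
python3 hand.py y; python3 - <<'E'
from h import *
import cv2
s=cv2.imread("pics/scene_y.png");h=cv2.cvtColor(s,cv2.COLOR_BGR2HSV)
m=((h[...,2]>140)&(h[...,1]<110)).astype(np.uint8);k=np.zeros_like(m);cv2.ellipse(k,(404,225),(37,25),8,0,360,1,-1);m&=k
n,l,st,c=cv2.connectedComponentsWithStats(m)
for i in range(1,n):
    if st[i,4]>12: print(st[i],c[i].round(1),h[l==i].mean(0).round())
for n in [(35.4,-46.8,76),(-48.7,-29.1,76)]: print("ball pred",proj("scene",np.array([.5452,.189,0])+np.array(n)/1e3)+[1.7,1.5])
E
```

```text
cost 149.4638 90.31437683105469 foot [ 0.524 -0.083  0.164] tilt -0.027339446665636247 az -0.06166451164190247 axis [ 0.027 -0.002  1.   ] centre [ 0.527 -0.083  0.264]
tcp [ 0.523 -0.08   0.329] along 0.16516917826012634 perp [-0.005  0.002  0.   ] | in tool frame: axis [-0.232  0.008 -0.973] foot-tcp [ 0.033 -0.003  0.162]
t 31.5
[372 208  18  13 171] [380.8 213.7] [ 35.  24. 184.]
[377 237  16  12 114] [385.3 241.6] [ 41.  22. 194.]
[407 241  10   7  36] [411.3 243.8] [ 51.  10. 177.]
ball pred [[384.613 247.086]]
ball pred [[382.064 217.829]]
```

```bash
cat > home.py <<'E'
from h import *
import sys
lean=float(sys.argv[1]);lift=float(sys.argv[2]);dx=float(sys.argv[3]) if len(sys.argv)>3 else 0
at=np.array([-.232,.008,-.973]);at/=np.linalg.norm(at);ft=np.array([.033,-.003,.162])
if len(sys.argv)>5: at=np.array(eval(sys.argv[4]));ft=np.array(eval(sys.argv[5]))
az=-.157;h=np.array([np.cos(az),np.sin(az),0]);z=-np.sin(lean)*h+np.cos(lean)*np.array([0,0,1]);y=np.array([-np.sin(az),np.cos(az),0])
Rt,_=Ro.align_vectors([z,y],[at,[0,1,0]],weights=[10,1])
F=np.array([.5718,-.2477,.0265])+dx*h
T=F-Rt.apply(ft)+[0,0,lift]
print("TCP target",T,"tool z",Rt.apply([0,0,1]));go(T,Rt)
o=r.observe();print(o["eef_pos"],o["joint_positions"],"foot now",o["eef_pos"]+Rq(o["orientation"]).apply(ft),"axis now",Rq(o["orientation"]).apply(at),o["contact_force"])
E
python3 home.py .604 .1; python3 home.py .604 0; python3 home.py .52 .1
```

```text
TCP target [ 0.475 -0.231  0.259] tool z [ 0.735 -0.109 -0.669]
t 31.6 shift units [-1.618 -5.068 -2.315] turn units [-0.628 -4.163 -0.065]
[ 0.523 -0.079  0.329] [-0.181  0.09   0.327  1.622 -0.036  1.228  1.573] foot now [ 0.524 -0.081  0.164] axis now [ 0.028 -0.002  1.   ] [ 0.03   0.849 -1.814]
TCP target [ 0.475 -0.231  0.159] tool z [ 0.735 -0.109 -0.669]
t 31.6 shift units [-1.618 -5.068 -5.648] turn units [-0.628 -4.163 -0.065]
[ 0.523 -0.079  0.329] [-0.181  0.09   0.327  1.622 -0.036  1.228  1.573] foot now [ 0.524 -0.081  0.164] axis now [ 0.028 -0.002  1.   ] [ 0.03   0.849 -1.814]
TCP target [ 0.486 -0.232  0.267] tool z [ 0.677 -0.1   -0.729]
t 31.6 shift units [-1.24  -5.128 -2.055] turn units [-0.544 -3.61  -0.066]
[ 0.523 -0.079  0.329] [-0.181  0.09   0.327  1.622 -0.036  1.228  1.573] foot now [ 0.524 -0.081  0.164] axis now [ 0.028 -0.002  1.   ] [ 0.03   0.849 -1.814]
```

Emit:
play_rows:
  commands:
    - [-0.2, -0.63, 0, -0.08, -0.52, -0.01]
    - [-0.2, -0.63, 0, -0.08, -0.52, -0.01]
    - [-0.2, -0.63, 0, -0.08, -0.52, -0.01]
    - [-0.2, -0.63, -0.1, -0.08, -0.52, -0.01]
    - [-0.2, -0.63, -0.2, -0.08, -0.52, -0.01]
    - [-0.2, -0.63, -0.3, -0.08, -0.52, 0]
    - [-0.2, -0.63, -0.5, -0.08, -0.52, 0]
    - [-0.2, -0.63, -0.7, -0.07, -0.52, 0]
    - [0, 0, 0, 0, 0, 0]

```text
time_s: 32.5
eef_pos: [0.4726, -0.2282, 0.2733]
orientation: [0.397, 0.075, 0.914, -0.024]
contact_force: [-0.8, 2.0, -2.2]
gripper_width: 0.0202
```

```bash
python3 home.py .604 .1; python3 hand.py z "[.5718,-.2477,.13,.6,-.157]"
```

```text
TCP target [ 0.475 -0.231  0.259] tool z [ 0.735 -0.109 -0.669]
t 32.5 shift units [ 0.079 -0.079 -0.463] turn units [-0.086 -0.12   0.018]
[ 0.473 -0.228  0.273] [-0.294 -0.264  0.81   2.26  -0.386  0.329  2.301] foot now [ 0.567 -0.244  0.138] axis now [-0.546  0.08   0.834] [-0.774  1.963 -2.218]
cost 262.67548 76.78778839111328 foot [ 0.573 -0.242  0.135] tilt 0.7267276185560934 az -0.0718284995554487 axis [-0.663  0.048  0.747] centre [ 0.507 -0.237  0.209]
tcp [ 0.473 -0.228  0.273] along 0.17070764601173805 perp [0.013 0.006 0.011] | in tool frame: axis [-0.094 -0.044 -0.995] foot-tcp [ 0.032 -0.001  0.169]
t 32.5
```

Emit:
play_rows:
  commands:
    - [0, -0.05, -0.4, -0.02, 0, 0]
    - [0, -0.05, -0.5, -0.02, 0, 0]
    - [0, -0.05, -0.5, 0, 0, 0]
    - [0, 0, -0.5, 0, 0, 0]
    - [0, 0, -0.4, 0, 0, 0]
    - [0, 0, -0.2, 0, 0, 0]
    - [0, 0, 0, 0, 0, 0]

```text
time_s: 33.3
eef_pos: [0.4797, -0.2295, 0.2107]
orientation: [0.402, 0.067, 0.913, -0.027]
contact_force: [0.4, 0.9, -1.2]
gripper_width: 0.0209
```

```bash
python3 home.py .604 0; python3 hand.py aa "[.5718,-.2477,.055,.6,-.157]"
```

```text
TCP target [ 0.475 -0.231  0.159] tool z [ 0.735 -0.109 -0.669]
t 33.3 shift units [-0.16  -0.034 -1.71 ] turn units [ 0.006 -0.064 -0.056]
[ 0.48  -0.23   0.211] [-0.668 -0.193  1.234  2.356 -1.065  0.199  3.044] foot now [ 0.575 -0.246  0.077] axis now [-0.554  0.086  0.828] [ 0.428  0.85  -1.237]
cost 199.34879 52.575347900390625 foot [ 0.579 -0.245  0.074] tilt 0.729488149676122 az -0.084819796054243 axis [-0.664  0.056  0.746] centre [ 0.513 -0.239  0.148]
tcp [ 0.48  -0.23   0.211] along 0.16921695227739847 perp [0.013 0.006 0.011] | in tool frame: axis [-0.1   -0.037 -0.994] foot-tcp [ 0.033 -0.001  0.167]
t 33.3
```

The arm is at joint limits with this steep pitch (j3, j6, j7). I'll back off, take a smaller tool pitch with the muddler more upright in the approach, and let the rest turn it back down.

Emit:
play_rows:
  commands:
    - [0, 0, 0.7, 0.05, 0.4, 0]
    - [0.1, 0, 0.6, 0.07, 0.4, 0]
    - [0.1, 0, 0.1, 0.07, 0.4, 0.03]
    - [0.1, 0, 0, 0, 0, 0]
    - [0, 0, 0, 0, 0, 0]

```text
time_s: 33.9
eef_pos: [0.491, -0.2303, 0.2427]
orientation: [0.355, 0.063, 0.932, -0.021]
contact_force: [0.7, -0.5, -1.5]
gripper_width: 0.0207
```

```bash
python3 home.py .43 0.05; python3 home.py .43 0.004
```

```text
TCP target [ 0.499 -0.234  0.224] tool z [ 0.61  -0.089 -0.787]
t 33.9 shift units [ 0.272 -0.134 -0.611] turn units [ 0.067  0.421 -0.135]
[ 0.491 -0.23   0.243] [-0.186 -0.094  0.751  2.2   -0.621  0.412  2.519] foot now [ 0.573 -0.244  0.1  ] axis now [-0.469  0.066  0.88 ] [ 0.701 -0.521 -1.524]
TCP target [ 0.499 -0.234  0.178] tool z [ 0.61  -0.089 -0.787]
t 33.9 shift units [ 0.272 -0.134 -2.144] turn units [ 0.067  0.421 -0.135]
[ 0.491 -0.23   0.243] [-0.186 -0.094  0.751  2.2   -0.621  0.412  2.519] foot now [ 0.573 -0.244  0.1  ] axis now [-0.469  0.066  0.88 ] [ 0.701 -0.521 -1.524]
```

Emit:
play_rows:
  commands:
    - [0.05, -0.04, -0.3, 0.03, 0.2, -0.06]
    - [0.05, -0.04, -0.4, 0.03, 0.2, -0.06]
    - [0.04, -0.05, -0.4, 0, 0, 0]
    - [0, 0, -0.3, 0, 0, 0]
    - [0, 0, -0.2, 0, 0, 0]
    - [0, 0, 0, 0, 0, 0]

```text
time_s: 34.5
eef_pos: [0.4931, -0.2326, 0.192]
orientation: [0.325, 0.073, 0.943, -0.02]
contact_force: [0.1, 0.9, -1.0]
gripper_width: 0.0208
```

```bash
python3 home.py .43 0.006 -.004;  python3 hand.py bb "[.57,-.2477,.045,.43,-.157]"
```

```text
TCP target [ 0.495 -0.234  0.18 ] tool z [ 0.61  -0.089 -0.787]
t 34.5 shift units [ 0.068 -0.039 -0.386] turn units [-0.018 -0.008 -0.011]
[ 0.493 -0.233  0.192] [-0.177  0.035  0.777  2.218 -0.827  0.407  2.697] foot now [ 0.566 -0.245  0.044] axis now [-0.411  0.063  0.91 ] [ 0.103  0.854 -1.015]
cost 199.28217 57.2642822265625 foot [ 0.567 -0.244  0.04 ] tilt 0.45512485445559836 az -0.11145037436674758 axis [-0.437  0.049  0.898] centre [ 0.524 -0.239  0.13 ]
tcp [ 0.493 -0.233  0.192] along 0.16922252937178803 perp [-0.     0.003 -0.   ] | in tool frame: axis [-0.206 -0.01  -0.978] foot-tcp [ 0.034 -0.001  0.166]
t 34.5
```

Emit:
play_rows:
  commands:
    - [0, -0.05, -0.1, 0, 0, 0]
    - [0.02, -0.05, -0.1, 0, 0, 0]
    - [0, 0, -0.05, 0, 0, 0]
    - [0, 0, 0, 0, 0, 0]

```text
time_s: 35.0
eef_pos: [0.495, -0.2369, 0.1867]
orientation: [0.326, 0.074, 0.942, -0.021]
contact_force: [-0.4, 0.4, -1.7]
gripper_width: 0.0206
```

Emit:
play_rows:
  commands:
    - [-0.09, 0.01, -0.05, 0, 0, 0]
    - [-0.09, 0.01, -0.05, 0, 0, 0]
    - [-0.09, 0.01, -0.05, 0, 0, 0]
    - [0, 0, 0, 0, 0, 0]

```text
time_s: 35.4
eef_pos: [0.4896, -0.2368, 0.1852]
orientation: [0.329, 0.074, 0.941, -0.022]
contact_force: [7.0, 0.9, -0.0]
gripper_width: 0.021
```

```bash
python3 hand.py cc "[.568,-.2477,.034,.5,-.157]"
```

```text
cost 161.4334 57.56842041015625 foot [ 0.568 -0.249  0.033] tilt 0.511948139624747 az -0.08398946083857198 axis [-0.488  0.041  0.872] centre [ 0.519 -0.244  0.12 ]
tcp [ 0.49  -0.237  0.185] along 0.171355756536617 perp [0.005 0.005 0.003] | in tool frame: axis [-0.161 -0.028 -0.987] foot-tcp [ 0.033 -0.001  0.168]
t 35.4
```

Emit:
play_rows:
  commands:
    - [-0.09, 0.03, -0.05, 0, 0, 0]
    - [-0.09, 0.03, -0.05, 0, 0, 0]
    - [-0.09, 0.03, -0.05, 0, 0, 0]
    - [0, 0, 0, 0, 0, 0]

```text
time_s: 35.9
eef_pos: [0.4806, -0.2349, 0.1802]
orientation: [0.329, 0.074, 0.941, -0.022]
contact_force: [5.1, -1.1, 5.5]
gripper_width: 0.0207
```

```bash
python3 hand.py dd "[.568,-.2477,.034,.55,-.157]"
```

```text
cost 139.93362 56.34556198120117 foot [ 0.567 -0.249  0.033] tilt 0.564212318190552 az -0.10948464478865033 axis [-0.532  0.058  0.845] centre [ 0.514 -0.243  0.118]
tcp [ 0.481 -0.235  0.18 ] along 0.17114309413229603 perp [0.004 0.004 0.002] | in tool frame: axis [-0.107 -0.019 -0.994] foot-tcp [ 0.022 -0.002  0.17 ]
t 35.9
```

Emit:
play_rows:
  commands:
    - [-0.08, 0.02, -0.06, 0, 0, 0]
    - [0.02, 0.02, -0.1, 0, 0, 0]
    - [0.05, 0, -0.08, 0, 0, 0]
    - [0, 0, 0, 0, 0, 0]

```text
time_s: 36.4
eef_pos: [0.4791, -0.234, 0.1731]
orientation: [0.329, 0.075, 0.941, -0.021]
contact_force: [-11.4, 3.0, 24.5]
gripper_width: 0.0203
```

```bash
python3 hand.py ee "[.57,-.2477,.03,.6,-.157]"
```

```text
cost 156.5098 54.80866622924805 foot [ 0.571 -0.249  0.031] tilt 0.6163392046055662 az -0.10570578847533114 axis [-0.575  0.061  0.816] centre [ 0.514 -0.242  0.113]
tcp [ 0.479 -0.234  0.173] along 0.16961047066904542 perp [0.005 0.004 0.004] | in tool frame: axis [-0.055 -0.021 -0.998] foot-tcp [ 0.015 -0.002  0.169]
t 36.4
```

Emit:
play_rows:
  commands:
    - [-0.04, 0, 0.06, 0, 0, 0]
    - [0, 0, 0, 0, 0, 0]

```text
time_s: 36.7
eef_pos: [0.4783, -0.2332, 0.1737]
orientation: [0.328, 0.074, 0.942, -0.022]
contact_force: [4.9, -0.1, 5.5]
gripper_width: 0.0211
```

Emit:
play_rows:
  commands:
    - [0, 0, 0, 0, 0, 0]
    - [0, 0, 0, 0, 0, 0]
    - [0, 0, 0, 0, 0, 0]
    - [0, 0, 0, 0, 0, 0]
    - [0, 0, 0, 0, 0, 0]
    - [0, 0, 0, 0, 0, 0]
    - [0, 0, 0, 0, 0, 0]
    - [0, 0, 0, 0, 0, 0]
  fingers: -1

```text
time_s: 37.5
eef_pos: [0.4773, -0.2322, 0.1721]
orientation: [0.326, 0.074, 0.942, -0.021]
contact_force: [0.5, 0.0, -0.1]
gripper_width: 0.0852
```

Emit:
play_rows:
  commands:
    - [-0.25, 0.03, 0.35, 0, 0, 0]
    - [-0.25, 0.03, 0.35, 0, 0, 0]
    - [-0.25, 0.03, 0.35, 0, 0, 0]
    - [-0.25, 0.03, 0.35, 0, 0, 0]
    - [-0.22, 0.03, 0.35, 0.02, 0.1, 0]
    - [-0.2, 0.03, 0.35, 0.02, 0.1, 0]
    - [-0.2, 0.03, 0.4, 0.02, 0.1, 0]
    - [0, 0, 0, 0, 0, 0]

```text
time_s: 38.3
eef_pos: [0.4296, -0.2269, 0.2496]
orientation: [0.307, 0.075, 0.949, -0.019]
contact_force: [-0.5, -0.3, 0.2]
gripper_width: 0.0851
```

```bash
cat > fin.py <<'E'
import re
src=open("hand.py").read().replace("mid=tcp+R[:,2]*.08","mid=np.array([.515,-.24,.11])")
exec(src)
E
python3 fin.py ff "[.5718,-.2477,.03,.6,-.157]"; python3 -c "
from rig import r;o=r.observe();print(o['joint_positions'],o['contact_force'],o['gripper_width'])"
# same fit on the starting pictures for comparison
sed 's/ims\[n\]=r.snapshot(n)\[:,:,::-1\].copy();cv2.imwrite(f"pics\/{n}_{tag}.png",ims\[n\])/ims[n]=cv2.imread(f"pics\/{n}0.png")/' hand.py | sed 's/mid=tcp+R\[:,2\]\*.08/mid=np.array([.515,-.24,.11])/' > ini.py; python3 ini.py gg "[.5718,-.2477,.03,.6,-.157]" | head -1
```

```text
cost 81.06104 46.327423095703125 foot [ 0.571 -0.249  0.029] tilt 0.6464745675116828 az -0.11795341964215011 axis [-0.598  0.071  0.798] centre [ 0.511 -0.242  0.109]
tcp [ 0.43  -0.227  0.25 ] along 0.26193323045753636 perp [0.015 0.003 0.011] | in tool frame: axis [ 0.022 -0.015 -1.   ] foot-tcp [ 0.013 -0.002  0.262]
t 38.3
[-0.00239157 -0.20052213  0.57268081  2.20690385 -0.28565795  0.55602934
  2.20733396] [-0.64319638 -0.68067378 -0.58078001] 0.08537163323379872
cost 80.56503 48.70126724243164 foot [ 0.571 -0.249  0.03 ] tilt 0.6475852629159495 az -0.12029810099352958 axis [-0.599  0.072  0.798] centre [ 0.511 -0.241  0.11 ]
```

The muddler fit now matches the starting pose within 1 mm. I retract clear and do a last check of the pot.

Emit:
play_rows:
  commands:
    - [-0.1, 0.03, 0.4, 0.05, 0.3, 0]
    - [0, 0.1, 0.5, 0.05, 0.3, 0]
    - [0, 0.2, 0.5, 0.05, 0.3, 0]
    - [0, 0.2, 0.3, 0.05, 0.3, 0]
    - [0, 0.2, 0, 0, 0, 0]
    - [0, 0, 0, 0, 0, 0]

```text
time_s: 39.0
eef_pos: [0.4255, -0.2026, 0.2965]
orientation: [0.216, 0.076, 0.973, -0.01]
contact_force: [-0.2, -0.6, -0.9]
gripper_width: 0.0853
```

```bash
python3 beads.py hh 95; python3 - <<'E'
from h import *
import cv2
t=cv2.imread("pics/t_hh.png");t0=cv2.imread("pics/top0.png")
for im in(t0,t):
    g=cv2.resize(cv2.cvtColor(im,6)[230:342,165:277],None,fx=5,fy=5,interpolation=2)
    c=cv2.HoughCircles(cv2.GaussianBlur(g,(7,7),1.5),3,1,60,param1=100,param2=22,minRadius=23,maxRadius=32)
    out=[]
    for x,y,rr in (c[0] if c is not None else []):
        mv=g[int(y)-8:int(y)+9,int(x)-8:int(x)+9].mean();u,v=x/5+164.5,y/5+229.5
        if np.hypot(u-220,v-285)<44: out.append((round(u,1),round(v,1),round(rr,1),round(mv)))
    print(out)
for n,p,z in [("shaker",(341,172),.203),("jig",(319.5,336),.08),("cup",(184,186),.09)]:
    x,y=p; print(n,"mean abs diff",np.abs(t[y-20:y+20,int(x)-20:int(x)+20].astype(int)-t0[y-20:y+20,int(x)-20:int(x)+20]).mean())
sub=cv2.cvtColor(t,6)[238:332:3,172:268:3]
print("\n".join(" ".join("%3d"%v for v in row) for row in sub))
E
```

```text
[202 253  22  24 272] px [212.5 264.2] rel [40.8 21.9] r46 a28 S14 V118
[236 256  25  27 420] px [248.4 267.7] rel [ 32.8 -44.8] r56 a-54 S37 V149
[193 291  26  21 228] px [205.8 300.8] rel [-26.6  34.5] r44 a128 S11 V136
[230 296  22  28 433] px [240. 311.] rel [-46.8 -28.5] r55 a-149 S36 V151
39.05 [ 0.425 -0.203  0.296] [ 0.215  0.077  0.973 -0.01 ] [-0.841  1.209 -0.503]
[(np.float32(208.6), np.float32(315.2), np.float32(25.7), 152), (np.float32(234.2), np.float32(251.6), np.float32(25.4), 151), (np.float32(253.0), np.float32(295.4), np.float32(25.2), 153), (np.float32(255.4), np.float32(282.0), np.float32(24.6), 154), (np.float32(222.4), np.float32(318.8), np.float32(28.0), 153), (np.float32(222.0), np.float32(250.0), np.float32(27.1), 154)]
[]
shaker mean abs diff 4.542708333333334
jig mean abs diff 5.034166666666667
cup mean abs diff 4.191875
128 130 125 127 132 132 128 127 127 128 130 127 129 161 157 131 114  93 152 159 125 117 129 121 127 130 123 126 124 121 125 124
127 130 126 130 125 127 124 128 127 126 168  73  47  46  48  43  64  44  48  71  42  60 153  88  75  75  74  8
[... 3157 characters left out ...]
  77  75  75 153 174 175 176 170 149 112  90 142  47  63  74
122 127 119 125 148  34  36  43  38  34  55  75  76  79  78  78  76  77  78  76 112 163 172 171 160 133  84 145  62  64  76  75
122 126 124 123 122 141  75  36  44  39  40  43  77  75  77  78  76  76  79  76  78 108 142 141 127  84 161  56  66  72 123 122
127 128 129 131 126 119 127 139  46  44  38  40  35  59  60  77  76  77  76  78  77  79  78  78  73 148  64 114 127 125 125 125
127 129 124 125 124 119 121 124 156 106  38  43  45  41  39  41  43  47  49  79  73  66  55 165 113 119 120 125 125 126 121 128
127 127 126 133 123 122 124 122 125 126 139 152  59  42  41  40  43  42  39  49 157 147 119 113 121 128 123 118 126 124 129 126
```

The floor shows only the two balls (0 small-bead circles now, 6 at the start), and the bystanders look unchanged. Handing in.

```bash
python3 -c "
from rig import r
r.close_job(); print(r.observe()['time_s'])"
```

```text
the job is handed in; nothing more can be done
the job is handed in; nothing more can be done
```

I handed the job in at about 39 s. My last checks show all six small beads through the slots and the muddler back in its rest. The job gives no verdict, so these are my own readings.

**What I did:** I took the muddler end-on from its rest. The beads went round to the slots, pushed either by the foot directly or by the two big balls driven from the empty side. Then I laid the muddler back, letting the rest turn it straight again, and opened and withdrew the gripper.

**Last checks:**
- **Beads:** a circle search on the slotted floor found none of the small beads (it found six at the start). Only the two big balls are left, each sitting in a slot.
- **Muddler:** the same image fit before and after puts its centre within about 1 mm of where it was, leaning 0.646 rad against 0.648 rad at the start.
- **Pot and bystanders:** in the last check of the rim the pot was within about 1 mm of its start. The areas around the shaker, jigger and cup looked unchanged.

**What did not go smoothly:**
- My first two pushes wedged, with 8–13 N sideways, and a later sweep slipped inside a bead.
- The muddler swung in the grip by about 0.2 rad and slid a few millimetres along it.
- The pot was shoved about 3–4 mm for a while.
- On the first try at putting the muddler back, the arm came right up to three joint limits (joint 6 read 0.199 against its 0.2), so I backed off and came in less steeply.
- The force read about 27 N when the muddler met the rest's end stop.
- **Unresolved:** measured against the plate centre, the muddler's starting place was 12–15 mm nearer the robot than the nominal seat. I put it back as found, so the margin to the 22 mm limit may be smaller than the 1 mm match suggests.

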